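Put the drinks-dispenser service tools away in the latched foam case

ROBOT

A 7-joint arm with a two-finger parallel gripper is mounted at the origin on the work surface. World frame = base frame: x ahead of the robot, y to its left, z up, the work surface at z = 0. Lengths are in mm, angles in degrees, forces in N, time in s.
With the tool pointing down it reaches from about 400 to 900 mm from the base axis. Payload 5.5 kg.
Tool frame: the origin (TCP) lies on the mounting face of the last link; the fingertips stand arm.tips_ahead ahead of it and the grasp point (between the pads) lies 159 mm ahead of it (arm.tips_ahead is the distance from the TCP to the fingertips, in mm); z points along the fingers, y is the line along which they close (so a half turn about z gives the same grasp; the last joint's range is limited). The gripper opens to 92 mm and grips with 3 to 60 N. Pads are 19 mm wide; open, the fingers measure 130 mm over their backs; the gripper's body (75 mm by 190 mm) begins 47 mm behind the grasp point.
Start: joints at [-52.987, 28.699, -24.465, 88.831, 12.651, 65.22, -12.049], TCP at [242.755, 602.964, 404.729] pointing down, gripper open.
Joint ranges: [-164.97, 164.97], [-17.58, 116.51], [-87.97, 89.64], [11.32, 138.91], [-80.73, 260.73], [10.89, 115.49], [-147.41, 147.41]. Speed limits (degrees/s): [147.25, 147.25, 180, 180, 180, 180, 180].

INTERFACE

Orientations are given as a 3x3 rotation matrix whose columns are the frame's x, y, z axes.
In Python, from cell import arm, eyes, order gives the robot as it stands.
- The arm moves only by the tool send_rows, never from a script. Its argument "series" is one flat list of numbers, 7 for each row, row after row: the shift along the tool's x, y, z in m, then the turn, a rotation vector about the tool's x, y, z in degrees, then the closure in counts, from 0 (fully open) to 255 (shut). A call has 1 to 8 rows; each row shifts and turns the commanded pose from where the row before left it, along the tool's axes as they then stand; what a row does not reach is not made up. A row lasts 1/8 s, in which the tool goes at most 62.5 mm and 10.7 degrees, less where a joint would pass 70% of its speed; a pose out of reach is approached as far as the arm can. A call with a gripper value outside its range is refused whole. The fingers move at their own pace and stop on an object; "force" is the grip in N (left out, the last holds). Time passes only in rows, so rows that do not move let the fingers close. It gives the time, the measured TCP pose, the force, the opening and the grip force at its end, in the units of the state.
- arm.sense(): the state, without advancing time (a new reading comes with each control period).
- eyes.read_camera(name): name is "side" or "top" or "wrist"; returns the picture (480x640x3 uint8, red, green, blue); there is no depth.
- eyes.get_calibration(name): a dict with "mtx" (3x3 intrinsics, pixels), "rvec" (rotation vector, rad) and "tvec" (3), from world to camera coordinates, as OpenCV has them. Camera axes: x right, y down, z forward; pixel columns grow to the right and rows downward; lengths in mm; the calibration is good to about 2 mm. A picture is of the moment at which its call begins: read the wrist's pose just before it. get_calibration takes no time and is no camera call; for the wrist camera it gives the pose at the moment of the call.
- order.job_done(): hands the job in; it is judged then, once.
Trained networks look in the newest picture that a camera, given by its name, has taken for a name from the list of things; names that differ only in an ending like _2 or _b are one class to them, and where a whole thing is asked for, a point or a joint stands for the part that bears it (a point fixed in the world has none). Each returns a list of dicts, best first, with "score" (0 to 1); they miss things now and then, are a little off and sometimes report something else, mostly with a low value. They report only what shows in the picture. A call takes as long as a camera call.
- eyes.look_for(label, camera): "centre" ([column, row] in pixels, amid what is visible of it).
- eyes.pinpoint(label, camera): "centre" ([column, row] in pixels: a listed point, or the origin of a listed thing).
The state is a dict: "clock": time; "joint_positions": joint angles; "joint_velocities": joint speeds; "effort": joint torques, N m; "position": TCP position; "tool_rot": TCP orientation; "wrist_force": force on the tool from outside, world axes, zero at the start; "ft_torque": the same for the moment, N m; "opening": opening from 0.0 (shut) to 1.0 (fully open); "gripper_force": force on a finger pad.
Only numpy, scipy, OpenCV 4.12 (cv2) and the standard library are available. Lean on these libraries where they do the work, as an engineer would, in place of code of your own. Each camera call takes 0.05 s, during which the arm holds its last target. There are 200 camera calls.

TASK

Put the service tools that lie about on the table back in their case: release the quarter-turn latch, slide the clear cover fully back, and press every tool fully home into its own foam pocket, the one way round that fits. Then slide the cover fully shut and turn the latch back to locked; leave the cans, jar, boxes and tape alone.

Things in the scene. Friction and masses are not known exactly. Their poses are not given: they have to be found in the camera images.
- pliers_mid (a point): Pliers with two red grips, lying flat, 148 long, 24 thick: grips and joint 44 wide over the rear 94 (x -72 to 22), steel nose 22 wide (x 22 to 76), x towards the nose, z up. This point lies half-way up, at x = 0, where the tool balances nearly and is gripped across its width. About 0.18 to 0.26 kg (hidden spread). May be absent.
- pliers_tip (a point): Point at the forward (+x) end of the pliers, half-way up, on its centre line.
- seat_pliers (a point): On the yellow floor of the pliers's pocket in the foam: the underside below pliers_mid rests here when fully home (pliers_mid then 12 above). Axes as the case; the tool's x must lie along this x. Pocket 12 deep, 2 wider than the tool each side, 3 longer each end; two springy foam lips beside this point hold the tool about 6 up until it is pushed in with 5 to 12 N.
- spanner_mid (a point): Keg-coupler spanner, lying flat, 160 long, 24 thick: handle 24 wide, yellow then steel (x -80 to 36), steel fork head 52 wide (x 36 to 80), x towards the head, z up. This point lies half-way up, at x = 0, where the tool balances nearly and is gripped across its width. About 0.18 to 0.26 kg (hidden spread). May be absent.
- spanner_tip (a point): Point at the forward (+x) end of the spanner, half-way up, on its centre line.
- seat_spanner (a point): On the yellow floor of the spanner's pocket in the foam: the underside below spanner_mid rests here when fully home (spanner_mid then 12 above). Axes as the case; the tool's x must lie along this x. Pocket 12 deep, 2 wider than the tool each side, 3 longer each end; two springy foam lips beside this point hold the tool about 6 up until it is pushed in with 5 to 12 N.
- shears_mid (a point): Shears in a black blade sheath, lying flat, 144 long, 22 thick: orange finger loops 56 wide (x -70 to -16), pivot and sheath 24 wide (x -16 to 74), x towards the sheathed blades, z up. This point lies half-way up, at x = 0, where the tool balances nearly and is gripped across its width. About 0.18 to 0.26 kg (hidden spread). May be absent.
- shears_tip (a point): Point at the forward (+x) end of the shears, half-way up, on its centre line.
- seat_shears (a point): On the yellow floor of the shears's pocket in the foam: the underside below shears_mid rests here when fully home (shears_mid then 11 above). Axes as the case; the tool's x must lie along this x. Pocket 12 deep, 2 wider than the tool each side, 3 longer each end; two springy foam lips beside this point hold the tool about 6 up until it is pushed in with 5 to 12 N.
- gauge_mid (a point): Pressure gauge, blue square housing 50 wide, 52 long, 30 thick, white dial on top (x -26 to 26), with a brass stem 22 wide, 22 thick (x 26 to 74), x towards the stem end, z up. This point lies half-way up, at x = 0, where the tool balances nearly and is gripped across its width. About 0.18 to 0.26 kg (hidden spread). May be absent.
- gauge_tip (a point): Point at the forward (+x) end of the gauge, half-way up, on its centre line.
- seat_gauge (a point): On the yellow floor of the gauge's pocket in the foam: the underside below gauge_mid rests here when fully home (gauge_mid then 15 above). Axes as the case; the tool's x must lie along this x. Pocket 12 deep, 2 wider than the tool each side, 3 longer each end; two springy foam lips beside this point hold the tool about 6 up until it is pushed in with 5 to 12 N.
- case: The blue service case, fixed to the table; origin under the centre of its foam part, x from the front edge to the back, z up. 410 long (x -105 to 305), 380 wide; side rails 18 wide, 52 high; foam (x -100 to 100) top 24 above the table; behind it (x over 100) a grey deck 42 high over which the cover slides. Seats lie 72 apart across.
- cover (a joint): Clear cover plate, 200 by 340, its top 52 above the table, sliding over the foam: 0 shut, 0.2 m pushed fully back along the case's +x; needs about 3 N and stays where left. The latch holds it while locked.
- cover_pull (a point): Centre of the black pull bar on the cover's front edge: 80 long across the case (along y), 14 thick (along x), rising 34 above the cover, this point 19 above the cover's top. Moves with the cover.
- latch (a joint): Quarter-turn cam latch on the cover: 0 locked (steel tongue points sideways to case -y, in front of a steel keeper 16 high on the rail), grows clockwise seen from above to 1.57 released (tongue points to the front, -x). Friction about 0.06 Nm; stays where left; end stops at both ends.
- latch_grip (a point): Centre of the red bar grip of the latch, on its vertical axis: bar 44 long, 12 thick, 28 high, this point 26 above the cover's top and 12 below the bar's top. The bar runs along the tongue: along case y when locked, along case x when released; this point's y axis runs along the bar. Moves with the cover.
- can_red: Red drink can, 66 across, 115 tall, standing on the table; origin under its centre. A bystander: leave alone.
- can_green: Green drink can, 66 across, 115 tall, standing on the table; origin under its centre. A bystander: leave alone.
- tea_carton: Green tea carton 90x60x50, standing on the table; origin under its centre. A bystander: leave alone.
- tape_roll: Cardboard tape roll, 86 across, 45 high, standing on the table; origin under its centre. A bystander: leave alone.
- jar: Amber jar with yellow cap, 72 across, 85 tall, standing on the table; origin under its centre. A bystander: leave alone.
- sugar_box: Cardboard sugar box 110x60x50, standing on the table; origin under its centre. A bystander: leave alone.

How it is judged:
By the outcome, as a careful person would: the job done as asked, in the order asked, and still so for the second after the job is handed in, with the robot touching nothing.
Of pliers, spanner, shears, gauge only 2 to 4 are there at a start; the rules pass over those that are not, and their reading is None.
At some moment in a run one of pliers, spanner, shears, gauge may be knocked a few centimetres aside while the robot is not near it.
Once in a run the grip may slacken for a moment while it holds something.
It also fails if it takes over 210 s, if anything falls off the work surface, if the arm or the gripper's body presses on something with over 40 N, if the wrist force passes 120 N, or if a joint passes its speed limit or range.

## Working session

There is one attempt and no reset: what is moved stays moved. The work goes in short steps, Python scripts to look and compute and a tool call to move; the robot and the scene stay as the last step left them, time stands still between calls to the robot, and variables do not carry over. Pictures are saved under pics/ and viewed, at most 14 in all, crops included, and the job is handed in when it is done.

Besides the shell and the picture viewer there is one more tool, called after ">>>" by a JSON object that holds its "method" and its "body". send_rows: Moves the arm, as the interface text tells. Its arguments: {"type":"object","properties":{"series":{"type":"array","items":{"type":"number"}},"force":{"type":"number"}},"required":["series"]}

```bash
ls; mkdir -p pics; cat > h.py <<'E'
import numpy as np, cv2
from cell import arm, eyes, order
def cal(c):
    k=eyes.get_calibration(c); R=cv2.Rodrigues(np.array(k["rvec"],float))[0]
    return np.array(k["mtx"],float),R,np.array(k["tvec"],float).ravel()
def ray(c,px,z,K=None):
    M,R,t=K or cal(c); d=R.T@np.linalg.inv(M)@np.array([px[0],px[1],1.]); o=-R.T@t
    return o+d*(z-o[2])/d[2]
def proj(c,p,K=None):
    M,R,t=K or cal(c); q=M@(R@np.array(p,float)+t); return q[:2]/q[2]
def save(c,n):
    im=eyes.read_camera(c); cv2.imwrite(f"pics/{n}.png",im[:,:,::-1]); return im
E
python3 - <<'E'
from h import *
s=arm.sense(); print(s); print(arm.tips_ahead)
a=save("top","top0"); b=save("side","side0"); 
cv2.imwrite("pics/both0.png",np.hstack([cv2.resize(a,(400,300)),cv2.resize(b,(400,300))])[:,:,::-1])
for c in ["top"]:
  K=cal(c)
  print(c,(-K[1].T@K[2]).round())
  for n in ["pliers","spanner","shears","gauge"]:
    for k,z in (("_mid",12),("_tip",12)):
      r=eyes.pinpoint(n+k,c)[:2]; print(n+k,[(round(q["score"],2),np.round(q["centre"]),ray(c,q["centre"],z,K).round()) for q in r])
  for n,z in [("seat_pliers",12),("seat_spanner",12),("seat_shears",12),("seat_gauge",12),("case",0),("cover_pull",71),("latch_grip",78)]:
      r=eyes.pinpoint(n,c)[:2]; print(n,[(round(q["score"],2),np.round(q["centre"]),ray(c,q["centre"],z,K).round()) for q in r])
E
```

```text
pics
{'clock': 0.0, 'joint_positions': array([-52.98798144,  28.75220527, -24.45246808,  88.89037574,
        12.6490844 ,  65.22106013, -12.04871458]), 'joint_velocities': array([-0.07101955, -0.06469875, -0.13046217, -0.03196887,  0.01648787,
       -0.02451642, -0.0100312 ]), 'effort': array([ 3.40027536e-04, -5.66588545e+01, -5.81608817e+00, -2.79111171e+01,
       -6.86658849e-02,  3.08181869e-02,  1.92304487e-04]), 'position': array([242.69958752, 602.60747482, 403.70218264]), 'tool_rot': array([[-9.27642132e-01,  3.73469471e-01, -7.93404472e-04],
       [ 3.73470305e-01,  9.27640462e-01, -1.76202412e-03],
       [ 7.79318747e-05, -1.93084082e-03, -9.99998133e-01]]), 'wrist_force': array([0.00844579, 0.78329637, 0.68106087]), 'ft_torque': array([ 0.0345629 , -0.01443479,  0.03716105]), 'gripper_force': 0.0, 'opening': 1.0019194424339426}
178.0
top [ 389.   -4. 1689.]
pliers_mid [(0.65, array([443., 232.]), array([ 568., -374.,   12.]))]
pliers_tip [(0.8, array([429., 212.]), array([ 630., -333.,   12.]))]
spanner_mid [(0.78, array([405., 232.]), array([ 571., -260.,   12.]))]
s
[... 237 characters left out ...]
ray([487., 396.,  12.]))]
gauge_mid [(0.97, array([217., 244.]), array([545., 303.,  12.]))]
gauge_tip [(0.55, array([207., 214.]), array([634., 331.,  12.])), (0.48, array([443., 233.]), array([ 565., -372.,   12.]))]
seat_pliers [(0.62, array([442., 233.]), array([ 566., -370.,   12.]))]
seat_spanner [(0.35, array([131., 239.]), array([564., 559.,  12.]))]
seat_shears [(0.65, array([132., 238.]), array([567., 556.,  12.]))]
seat_gauge []
case [(0.91, array([314., 240.]), array([551.,  15.,   0.]))]
cover_pull [(0.92, array([300., 266.]), array([470.,  55.,  71.]))]
latch_grip [(0.55, array([132., 241.]), array([552., 535.,  78.])), (0.45, array([358., 257.]), array([ 493., -114.,   78.]))]
```

```bash
python3 - <<'E'
import cv2
a=cv2.imread("pics/top0.png"); cv2.imwrite("pics/topz.png",cv2.resize(a[130:330,100:500],(800,400),interpolation=cv2.INTER_CUBIC))
E
```

```text
(no output)
```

View pics/topz.png

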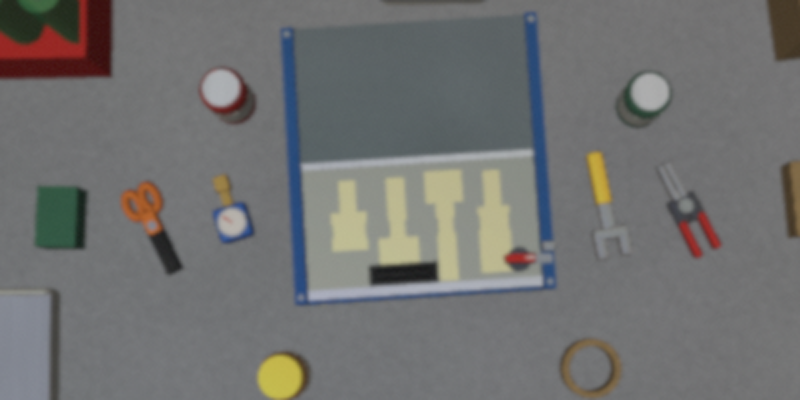

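View pics/side0.png

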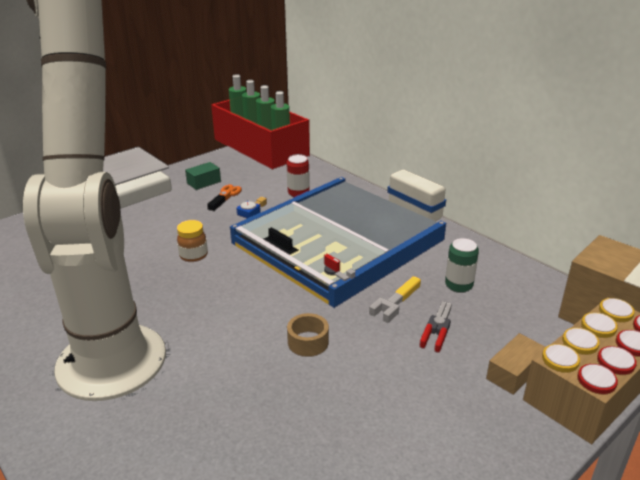

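All four tools are there. In the crop, the gauge is at (232,220), shears at (152,227), spanner at (605,210) and pliers at (690,210). The pockets from left to right are gauge, shears, spanner and pliers, and all the tips point to the back. The latch is at (520,258).

```bash
cat >> h.py <<'E'
from scipy.spatial.transform import Rotation as Ro
def Rd(yaw):  # tool down, tool y axis along world angle yaw (deg)
    a=np.radians(yaw); y=np.array([np.cos(a),np.sin(a),0]); z=np.array([0,0,-1.]); return np.array([np.cross(y,z),y,z]).T
def near(yaw,R):  # choose yaw or yaw+180 nearest to the present
    c=np.degrees(np.arctan2(R[1,1],R[0,1])); return c+(yaw-c+90)%180-90
def rows(way,grip,P=None,vmax=60,start=None):
    """way: list of (grasp point xyz mm, yaw or None, vmax). prints rows"""
    s=arm.sense(); R=np.array(s["tool_rot"]); p=np.array(s["position"]); n=0
    for w in way:
        yaw=w[1]; v=w[2] if len(w)>2 else vmax
        Rt=Rd(near(yaw,R)); pt=np.array(w[0],float)-159*Rt[:,2]
        dr=Ro.from_matrix(R.T@Rt).as_rotvec(degrees=True)
        k=max(1,int(np.ceil(max(np.linalg.norm(pt-p)/v,np.linalg.norm(dr)/10.)-.02)))
        for i in range(k):
            d=R.T@(pt-p)/(k-i); rv=np.round(Ro.from_matrix(R.T@Rt).as_rotvec(degrees=True)/(k-i),1)
            d=np.round(d/1000,4); print(*[f"{x:g}" for x in d],*[f"{x:g}" for x in rv],grip,sep=",",end=",\n"); n+=1
            p=p+R@(d*1000); R=R@Ro.from_rotvec(rv,degrees=True).as_matrix()
    print("rows",n)
E
python3 - <<'E'
from h import *
im=cv2.imread("pics/top0.png"); h=cv2.cvtColor(im,cv2.COLOR_BGR2HSV)
m=cv2.inRange(h,(100,120,60),(125,255,255)); m[:130]=0;m[300:]=0;m[:,:235]=0;m[:,385:]=0
pts=cv2.findNonZero(m); r=cv2.minAreaRect(pts); b=cv2.boxPoints(r); print(r)
w=np.array([ray("top",q,52)[:2] for q in b]); print(w.round())
c=w.mean(0); print(c)
for i in range(4): print(np.linalg.norm(w[i]-w[i-1]).round(), np.degrees(np.arctan2(*(w[i]-w[i-1])[::-1])).round(1))
rows([((500,0,330),90)],0)
E
```

```text
((308.08831787109375, 210.96112060546875), (132.37217712402344, 128.9086456298828), 86.21735382080078)
[[ 821.  228.]
 [ 840. -152.]
 [ 449. -168.]
 [ 431.  205.]]
[634.91033259  28.45593688]
391.0 3.4
381.0 -87.1
391.0 -177.7
373.0 92.8
-0.0422,-0.0421,-0.0077,0,-0,-2,0,
-0.0407,-0.0436,-0.0077,0,-0,-2,0,
-0.0391,-0.0449,-0.0077,0,-0,-2,0,
-0.0375,-0.0463,-0.0076,0,-0,-2,0,
-0.0359,-0.0476,-0.0077,0,-0,-2,0,
-0.0342,-0.0488,-0.0076,0,-0,-2,0,
-0.0325,-0.05,-0.0077,0,-0,-2,0,
-0.0307,-0.051,-0.0076,0,-0,-2,0,
-0.0289,-0.0521,-0.0077,0,-0,-2,0,
-0.0271,-0.0531,-0.0076,0,-0,-2,0,
-0.0252,-0.054,-0.0077,0,-0,-1.9,0,
rows 11
```

>>> {"method": "send_rows", "body": {"series": [-0.0422,-0.0421,-0.0077,0,0,-2,0,-0.0407,-0.0436,-0.0077,0,0,-2,0,-0.0391,-0.0449,-0.0077,0,0,-2,0,-0.0375,-0.0463,-0.0076,0,0,-2,0,-0.0359,-0.0476,-0.0077,0,0,-2,0,-0.0342,-0.0488,-0.0076,0,0,-2,0,-0.0325,-0.05,-0.0077,0,0,-2,0,-0.0307,-0.051,-0.0076,0,0,-2,0]}}

```text
clock: 1.85
position: [430.2, 162.6, 466.7]
tool_rot: [[-0.995, 0.102, 0.001], [0.102, 0.995, 0.0], [-0.001, 0.001, -1.0]]
wrist_force: [1.7, 0.4, -0.6]
opening: 1.0
gripper_force: 0.0
```

>>> {"method": "send_rows", "body": {"series": [-0.0289,-0.0521,-0.0077,0,0,-2,0,-0.0271,-0.0531,-0.0076,0,0,-2,0,-0.0252,-0.054,-0.0077,0,0,-1.9,0,0,0,0,0,0,0,0]}}

```text
clock: 2.35
position: [501.1, -5.3, 489.7]
tool_rot: [[-1.0, 0.009, 0.002], [0.009, 1.0, -0.002], [-0.002, -0.002, -1.0]]
wrist_force: [-0.4, 0.9, 0.0]
opening: 1.002
gripper_force: 0.0
```

```bash
python3 - <<'E'
from h import *
s=arm.sense(); print(s["position"],s["tool_rot"].round(3).tolist())
K=cal("wrist"); save("wrist","w1"); print((-K[1].T@K[2]).round())
for n,z in [("seat_pliers",12),("seat_spanner",12),("seat_shears",12),("seat_gauge",12),("case",0),("cover_pull",71),("latch_grip",78),("gauge_mid",15),("gauge_tip",15),("spanner_mid",12),("shears_mid",12),("pliers_mid",12)]:
      r=eyes.pinpoint(n,"wrist")[:3]; print(n,[(round(q["score"],2),np.round(q["centre"]),ray("wrist",q["centre"],z,K).round()) for q in r])
E
```

```text
[501.12115822  -5.34126592 489.6596161 ] [[-1.0, 0.009, 0.002], [0.009, 1.0, -0.002], [-0.002, -0.002, -1.0]]
[417.  -5. 469.]
seat_pliers [(0.49, array([612., 298.]), array([632., 331.,  12.]))]
seat_spanner []
seat_shears []
seat_gauge []
case [(0.77, array([348., 226.]), array([546.,  24.,   0.]))]
cover_pull [(0.97, array([383., 170.]), array([473.,  50.,  71.]))]
latch_grip [(0.88, array([200., 192.]), array([ 491., -118.,   78.]))]
gauge_mid [(0.74, array([601., 233.]), array([552., 300.,  15.]))]
gauge_tip [(0.87, array([609., 296.]), array([628., 324.,  15.]))]
spanner_mid [(0.88, array([107., 252.]), array([ 570., -248.,   12.]))]
shears_mid []
pliers_mid []
```

View pics/w1.png

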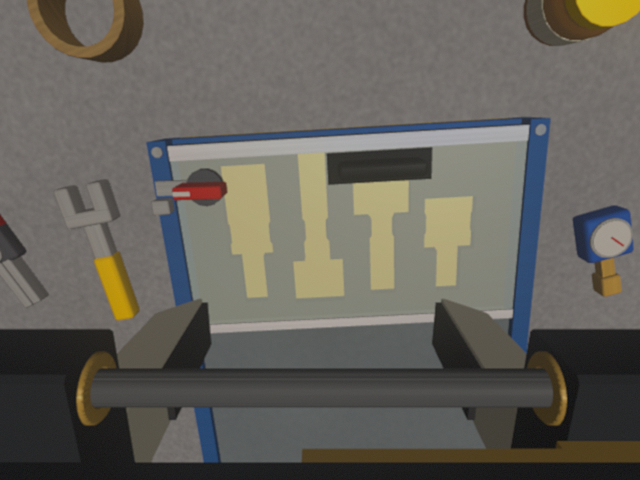

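The front rail corners are at about (150,143) and (548,119), the pull bar at (383,170), and the latch bar at (200,190) pointing sideways. The pockets are all clearly visible. I'll work out the case pose from the corners and pockets, then go to the latch.

```bash
cat >> h.py <<'E'
D={"pliers":[(-72,22,44),(22,76,22)],"spanner":[(-80,36,24),(36,80,52)],"shears":[(-70,-16,56),(-16,74,24)],"gauge":[(-26,26,50),(26,74,22)]}
def outline(n,g=0,gl=0):
    (a,b,w),(c,d,v)=D[n]; w=w/2+g; v=v/2+g; a-=gl; d+=gl
    if w>v: b+=gl
    else: b-=gl
    return np.array([(a,-w),(b,-w),(b,-v),(d,-v),(d,v),(b,v),(b,w),(a,w)],float)
def fitmask(mask,o,K,z,x0):
    """fit planar pose (x,y,yaw deg) of outline o at height z to a mask, by IoU-like overlap"""
    from scipy.optimize import minimize
    m=cv2.GaussianBlur(mask.astype(np.float32)/255,(5,5),0)
    def cost(q):
        a=np.radians(q[2]); P=o@np.array([[np.cos(a),np.sin(a)],[-np.sin(a),np.cos(a)]])+q[:2]
        px=np.array([proj("",(*p,z),K) for p in P]); t=np.zeros(m.shape,np.float32)
        cv2.fillPoly(t,[np.round(px*16).astype(np.int32)],1.,lineType=cv2.LINE_AA,shift=4)
        return np.abs(cv2.GaussianBlur(t,(5,5),0)-m).sum()/m.sum()
    S=np.array([[0,0,0],[10,0,0],[0,10,0],[0,0,8]],float); b=None
    for k in range(3):
        r=minimize(cost,x0,method="Nelder-Mead",options=dict(initial_simplex=np.array(x0)+S/(k+1),xatol=.05,fatol=1e-4)); x0=r.x
    return r.x,r.fun
E
python3 - <<'E'
from h import *
s=arm.sense(); print(s["joint_positions"].round(1)); K=cal("wrist")
im=cv2.imread("pics/w1.png")
A=ray("",(151,142),52,K);B=ray("",(549,118),52,K);print(A,B,np.linalg.norm(A-B),np.degrees(np.arctan2(B[1]-A[1],B[0]-A[0]))-90)
h=cv2.cvtColor(im,cv2.COLOR_BGR2HSV); m=cv2.inRange(h,(18,60,130),(35,255,255)); m[:145]=0;m[300:]=0;m[:,:215]=0;m[:,490:]=0
for n,y in [("pliers",-108),("spanner",-36),("shears",36),("gauge",108)]:
    t=np.radians(3); c=np.array([546,18])+y*np.array([-np.sin(t),np.cos(t)])
    u=proj("",(*c,12),K); mm=m.copy(); mm[:,:max(0,int(u[0])-34)]=0; mm[:,int(u[0])+34:]=0
    print(n,u.round(),fitmask(mm,outline(n,2,3),K,12,[c[0],c[1],3]))
rows([((491,-118,130),3)],100)
E
```

```text
[  1.6   7.2  -5.2 104.5   0.7  68.4  86.2]
[ 446.65768035 -160.82305271   52.        ] [425.16454857 211.92291537  52.        ] 373.36511812315837 3.3001125271669878
pliers [240. 236.] (array([547.27706833, -79.39216687,   3.298635  ]), np.float64(0.11164623498916626))
spanner [305. 233.] (array([543.27134167,  -6.77433202,   3.34959667]), np.float64(0.14628346264362335))
shears [370. 230.] (array([558.14865042,  66.07697998,   3.70755998]), np.float64(0.5420273542404175))
gauge [435. 226.] (array([536.62620538, 137.16267624,   3.31255239]), np.float64(0.2589285671710968))
0.001,-0.0131,0.0222,0,-0,9.7,100,
-0.0012,-0.0131,0.0222,0,-0,9.7,100,
-0.0034,-0.0127,0.0222,-0,-0,9.7,100,
-0.0055,-0.012,0.0222,-0,-0,9.6,100,
-0.0075,-0.0109,0.0222,-0,-0,9.7,100,
-0.0092,-0.0094,0.0223,-0,-0,9.6,100,
-0.0106,-0.0078,0.0222,-0,-0,9.7,100,
-0.0118,-0.0059,0.0223,-0,-0,9.6,100,
-0.0126,-0.0038,0.0222,-0,-0,9.7,100,
rows 9
```

```bash
cat >> h.py <<'E'
def near(yaw,R):
    c=np.degrees(np.arctan2(R[1,1],R[0,1]))%360; k=[y for y in (yaw%180,yaw%180+180) if 45<=y<=300]
    return min(k,key=lambda y:abs(y-c))
E
python3 - <<'E'
from h import *
rows([((491,-118,140),3)],120)
E
```

```text
0.0009,-0.0118,0.019,0,0,-9.3,120,
0.0028,-0.0115,0.019,0,0,-9.3,120,
0.0046,-0.0109,0.019,0,0,-9.3,120,
0.0063,-0.01,0.019,0,0,-9.3,120,
0.0079,-0.0089,0.019,0,0,-9.3,120,
0.0092,-0.0075,0.019,0,0,-9.3,120,
0.0103,-0.0059,0.019,0,0,-9.3,120,
0.0111,-0.0042,0.019,0,0,-9.3,120,
0.0116,-0.0024,0.019,0,0,-9.3,120,
0.0119,-0.0004,0.019,0,0,-9.3,120,
rows 10
```

>>> {"method": "send_rows", "body": {"series": [0.001,-0.012,0.019,0,0,-9.3,120,0.0028,-0.0115,0.019,0,0,-9.3,120,0.0046,-0.0109,0.019,0,0,-9.3,120,0.0063,-0.01,0.019,0,0,-9.3,120,0.0079,-0.0089,0.019,0,0,-9.3,120,0.0092,-0.0075,0.019,0,0,-9.3,120,0.0103,-0.0059,0.019,0,0,-9.3,120,0.0111,-0.0042,0.019,0,0,-9.3,120]}}

```text
clock: 4.0
position: [491.0, -83.3, 342.1]
tool_rot: [[-0.394, -0.919, -0.033], [-0.919, 0.394, -0.012], [0.024, 0.026, -0.999]]
wrist_force: [-0.5, -0.3, -2.3]
opening: 0.529
gripper_force: 0.0
```

>>> {"method": "send_rows", "body": {"series": [0.0116,-0.0024,0.019,0,0,-9.3,120,0.0119,-0.0004,0.019,0,0,-9.3,120,0,0,0,0,0,0,120,0,0,0,0,0,0,120]}}

```text
clock: 4.5
position: [485.0, -107.1, 305.0]
tool_rot: [[-0.088, -0.996, -0.034], [-0.996, 0.088, -0.011], [0.014, 0.033, -0.999]]
wrist_force: [0.1, 0.7, 0.5]
opening: 0.529
gripper_force: 0.0
```

```bash
python3 - <<'E'
from h import *
s=arm.sense(); print(s["position"],s["joint_positions"].round(1))
K=cal("wrist"); save("wrist","w2"); print((-K[1].T@K[2]).round())
for n,z in [("latch_grip",78),("cover_pull",71),("spanner_mid",12),("spanner_tip",12)]:
      r=eyes.pinpoint(n,"wrist")[:3]; print(n,[(round(q["score"],2),np.round(q["centre"]),ray("wrist",q["centre"],z,K).round(1)) for q in r])
E
```

```text
[ 484.97971145 -107.14017337  305.01641576] [ 61.8  38.5 -69.1 113.9  42.5  60.7 147.1]
[ 477. -192.  286.]
latch_grip [(0.98, array([293., 263.]), array([ 490.6, -119.5,   78. ]))]
cover_pull []
spanner_mid [(0.82, array([132.,  18.]), array([ 569.7, -252. ,   12. ]))]
spanner_tip []
```

View pics/w2.png

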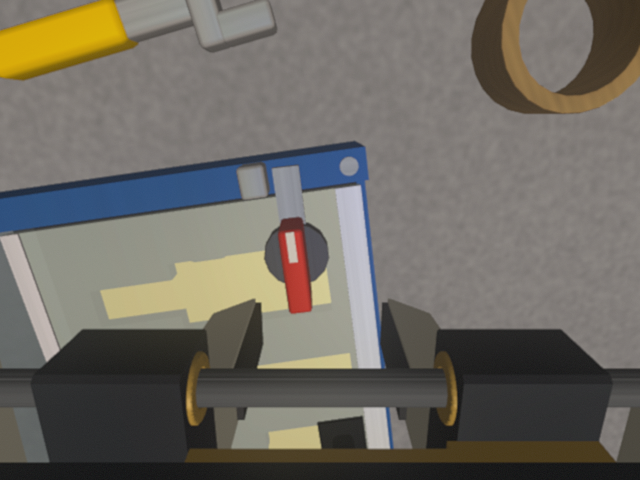

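I had the direction of joint 7 reversed. The latch bar shows at (295,263), with its tongue towards the rail in front of the keeper at (253,182). I'll turn back to yaw 3.3, where joint 7 has room to go clockwise.

```bash
cat >> h.py <<'E'
def near(yaw,R,p=None):
    p=arm.sense()["position"] if p is None else p
    c=np.degrees(np.arctan2(R[1,1],R[0,1])); f=np.degrees(np.arctan2(p[1],p[0]))
    k=[yaw%360+d for d in (-360,-180,0,180) if abs(yaw%360+d-f)<=125]
    return min(k,key=lambda y:abs(y-c))
E
sed -i 's/near(yaw,R)); pt/near(yaw,R,w[0])); pt/' h.py
sed -i 's|dr=Ro.*|cy=np.degrees(np.arctan2(R[1,1],R[0,1])); ty=near(yaw,R,w[0]); mid=Ro.from_euler("z",cy-ty,degrees=True); dr=np.array([0,0,abs(cy-ty)]) # never through the stop|' h.py
python3 - <<'E'
from h import *
rows([((490.8,-118.5,150),3.3)],120)
E
```

```text
0.0006,-0.0004,-0.0001,-0.1,-0.2,9.5,120,
0.0006,-0.0005,-0.0001,-0.1,-0.2,9.6,120,
0.0005,-0.0005,-0.0001,-0.1,-0.2,9.5,120,
0.0004,-0.0006,-0.0002,-0.1,-0.2,9.6,120,
0.0003,-0.0007,-0.0002,-0.1,-0.2,9.5,120,
0.0002,-0.0007,-0.0002,-0.1,-0.2,9.6,120,
0.0001,-0.0007,-0.0002,-0.1,-0.2,9.5,120,
-0.0001,-0.0007,-0.0001,-0,-0.2,9.6,120,
-0.0002,-0.0007,-0.0002,-0,-0.2,9.5,120,
-0.0003,-0.0007,-0.0001,-0,-0.1,9.6,120,
-0.0004,-0.0006,-0.0001,-0.1,-0.1,9.5,120,
-0.0005,-0.0005,-0.0002,-0.1,-0.2,9.6,120,
-0.0006,-0.0004,-0.0001,-0,-0.2,9.5,120,
-0.0007,-0.0003,-0.0002,-0,-0.1,9.6,120,
-0.0007,-0.0002,-0.0001,-0.1,-0.1,9.5,120,
-0.0007,-0.0001,-0.0002,-0.1,-0.2,9.6,120,
-0.0008,-0,-0.0001,-0,-0.1,9.5,120,
-0.0007,0.0001,-0.0002,-0.1,-0.2,9.6,120,
rows 18
```

>>> {"method": "send_rows", "body": {"series": [0,0,0,0,0,9.5,120,0,0,0,0,0,9.5,120,0,0,0,0,0,9.5,120,0,0,0,0,0,9.5,120,0,0,0,0,0,9.5,120,0,0,0,0,0,9.5,120,0,0,0,0,0,9.5,120,0,0,0,0,0,9.5,120]}}

```text
clock: 5.75
position: [485.2, -106.7, 306.4]
tool_rot: [[-0.988, -0.154, -0.031], [-0.154, 0.988, -0.015], [0.033, -0.01, -0.999]]
wrist_force: [-0.2, 0.5, 1.1]
opening: 0.527
gripper_force: 0.0
```

>>> {"method": "send_rows", "body": {"series": [0,0,0,0,0,9.5,120,0,0,0,0,0,9.5,120,0,0,0,0,0,9.5,120,0,0,0,0,0,9.5,120,0,0,0,0,0,9.5,120,0,0,0,0,0,9.5,120,0,0,0,0,0,9.5,120,0,0,0,0,0,9.5,120]}}

```text
clock: 6.75
position: [485.3, -106.7, 306.7]
tool_rot: [[-0.389, 0.921, -0.03], [0.921, 0.388, -0.014], [-0.001, -0.033, -0.999]]
wrist_force: [-0.3, -0.3, 0.4]
opening: 0.53
gripper_force: 0.0
```

>>> {"method": "send_rows", "body": {"series": [0,0,0,0,0,9.5,120,0,0,0,0,0,9.5,120,0,0,0,0,0,0,120]}}

```text
clock: 7.12
position: [485.3, -106.6, 306.5]
tool_rot: [[-0.075, 0.997, -0.03], [0.997, 0.074, -0.014], [-0.012, -0.031, -0.999]]
wrist_force: [0.1, -0.4, -0.8]
opening: 0.531
gripper_force: 0.0
```

```bash
python3 - <<'E'
from h import *
s=arm.sense(); print(s["position"],s["joint_positions"].round(1)); print(s["tool_rot"].round(3))
K=cal("wrist"); save("wrist","w3")
for n,z in [("latch_grip",78)]:
      r=eyes.pinpoint(n,"wrist")[:3]; print(n,[(round(q["score"],2),np.round(q["centre"]),ray("wrist",q["centre"],z,K).round(1)) for q in r])
rows([((490.7,-118.8,78),3.3,30)],120)
E
```

```text
[ 485.29745989 -106.64886698  306.53566258] [ 34.9  22.2 -31.1 114.6  16.3  48.9  -1.2]
[[-0.075  0.997 -0.03 ]
 [ 0.997  0.074 -0.014]
 [-0.012 -0.031 -0.999]]
latch_grip []
-0.0039,0.0023,0.023,-0.6,0.2,0.4,120,
-0.0039,0.0021,0.023,-0.6,0.2,0.3,120,
-0.004,0.0018,0.0229,-0.7,0.2,0.4,120,
rows 3
```

>>> {"method": "send_rows", "body": {"series": [-0.0039,0.0023,0.023,-0.6,0.2,0.4,120,-0.0039,0.0021,0.023,-0.6,0.2,0.3,120,-0.004,0.0018,0.0229,-0.7,0.2,0.4,120,0,0,0,0,0,0,120,0,0,0,0,0,0,120]}}

```text
clock: 7.85
position: [490.6, -119.1, 236.5]
tool_rot: [[-0.054, 0.999, -0.001], [0.999, 0.054, 0.001], [0.001, -0.001, -1.0]]
wrist_force: [0.4, -0.0, -0.1]
opening: 0.53
gripper_force: 0.0
```

```bash
python3 - <<'E'
from h import *
s=arm.sense(); print(s["position"],s["wrist_force"]); print(s["tool_rot"].round(3))
rows([((490.7,-118.8,78),3.3,30)],255)
E
```

```text
[ 490.56772835 -119.0547508   236.54586602] [ 0.3917538  -0.01873874 -0.115587  ]
[[-0.054  0.999 -0.001]
 [ 0.999  0.054  0.001]
 [ 0.001 -0.001 -1.   ]]
0.0002,0.0001,-0.0005,-0,-0.1,-0.2,255,
rows 1
```

Close on the bar.

>>> {"method": "send_rows", "body": {"series": [0,0,0,0,0,0,255,0,0,0,0,0,0,255,0,0,0,0,0,0,255,0,0,0,0,0,0,255,0,0,0,0,0,0,255], "force": 20}}

```text
clock: 8.48
position: [490.5, -119.3, 236.5]
tool_rot: [[-0.053, 0.999, -0.001], [0.999, 0.053, 0.0], [0.0, -0.001, -1.0]]
wrist_force: [-1.5, -0.2, 6.8]
opening: 0.379
gripper_force: 20.0
```

>>> {"method": "send_rows", "body": {"series": [0,0,0,0,0,10,255,0,0,0,0,0,10,255,0,0,0,0,0,10,255,0,0,0,0,0,10,255]}}

```text
clock: 8.98
position: [490.1, -119.1, 236.5]
tool_rot: [[0.605, 0.796, -0.002], [0.796, -0.605, 0.001], [-0.0, -0.002, -1.0]]
wrist_force: [-3.8, 0.5, 7.3]
opening: 0.378
gripper_force: 20.0
```

An opening of 35 mm means I've gripped the disc under the bar. I'll open, rise 9 mm and close again on the bar alone.

>>> {"method": "send_rows", "body": {"series": [0,0,0,0,0,0,110,0,0,0,0,0,0,110,0,0,-0.009,0,0,0,110,0,0,0,0,0,0,255,0,0,0,0,0,0,255,0,0,0,0,0,0,255,0,0,0,0,0,0,255,0,0,0,0,0,0,255]}}

```text
clock: 9.98
position: [490.1, -119.3, 244.6]
tool_rot: [[0.601, 0.799, -0.002], [0.799, -0.601, 0.001], [-0.0, -0.002, -1.0]]
wrist_force: [-0.3, -1.5, 0.3]
opening: 0.129
gripper_force: 19.8
```

```bash
python3 - <<'E'
from h import *
s=arm.sense(); print(s["position"],s["opening"],s["wrist_force"],s["ft_torque"],s["joint_positions"].round()); save("side","s1")
cv2.imwrite("pics/s1c.png",cv2.resize(cv2.imread("pics/s1.png")[150:330,220:460],(720,540)))
E
```

```text
[ 490.09681424 -119.25889064  244.61762816] 0.12924997008694908 [-0.29520547 -1.45307097  0.26794527] [-0.00058835  0.10671162 -0.07396295] [ 26.  27. -19. 116.  13.  39. -38.]
```

View pics/s1c.png

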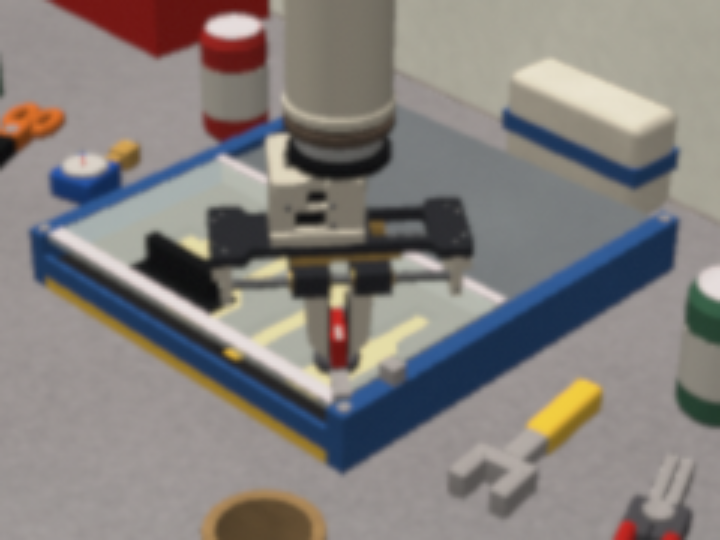

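The pads now hold the 12 mm bar, and the tongue has turned about 40° at (340,380). I'll finish the quarter turn, slightly past the stop.

>>> {"method": "send_rows", "body": {"series": [0,0,0,0,0,10,255,0,0,0,0,0,10,255,0,0,0,0,0,10,255,0,0,0,0,0,10,255,0,0,0,0,0,10,255,0,0,0,0,0,2,255,0,0,0,0,0,0,255]}}

```text
clock: 10.9
position: [489.8, -118.3, 244.6]
tool_rot: [[1.0, 0.022, -0.003], [0.022, -1.0, 0.002], [-0.003, -0.002, -1.0]]
wrist_force: [-2.9, 4.2, 2.9]
opening: 0.129
gripper_force: 20.2
```

```bash
python3 - <<'E'
from h import *
s=arm.sense(); R=s["tool_rot"]; print(s["position"],s["opening"],s["wrist_force"],s["ft_torque"],np.degrees(np.arctan2(R[1,1],R[0,1])))
E
```

```text
[ 489.82837723 -118.32808215  244.59595716] 0.12889450877684427 [-2.94367209  4.18903729  2.8686646 ] [0.89392109 0.80649171 0.38501634] -88.71471370568085
```

>>> {"method": "send_rows", "body": {"series": [0,0,0,0,0,-2,255,0.034,-0.0012,0,0,0,0,255,0.034,-0.0012,0,0,0,0,255,0.034,-0.0012,0,0,0,0,255,0.034,-0.0012,0,0,0,0,255,0.034,-0.0012,0,0,0,0,255,0.033,-0.0012,0,0,0,0,255,0,0,0,0,0,0,255]}}

```text
clock: 11.9
position: [693.3, -107.0, 243.9]
tool_rot: [[0.999, 0.051, -0.002], [0.051, -0.999, -0.005], [-0.002, 0.005, -1.0]]
wrist_force: [-0.1, -7.4, -0.7]
opening: 0.132
gripper_force: 20.0
```

```bash
python3 - <<'E'
from h import *
s=arm.sense(); R=s["tool_rot"]; print(s["position"],s["opening"],s["wrist_force"],s["ft_torque"],np.degrees(np.arctan2(R[1,1],R[0,1])), s["joint_positions"].round())
save("top","top1")
K=cal("top")
for n,z in [("cover_pull",71),("latch_grip",78)]:
      r=eyes.pinpoint(n,"top")[:3]; print(n,[(round(q["score"],2),np.round(q["centre"]),ray("top",q["centre"],z,K).round(1)) for q in r])
E
```

```text
[ 693.3035695  -106.96358886  243.8906448 ] 0.13163409242684568 [-0.06991894 -7.43684551 -0.71548562] [-1.66731879  0.03083246  0.02673869] -87.06357351323135 [ 10.  42.  -6.  87.   5.  51. -84.]
cover_pull [(0.71, array([296., 198.]), array([668.6,  63.7,  71. ])), (0.61, array([246., 320.]), array([320.2, 210.1,  71. ]))]
latch_grip []
```

>>> {"method": "send_rows", "body": {"series": [0.003,0,0,0,0,0,255,0.002,0,0,0,0,0,255,0,0,0,0,0,0,255]}}

```text
clock: 12.42
position: [694.9, -107.0, 243.8]
tool_rot: [[0.999, 0.051, -0.009], [0.051, -0.999, -0.005], [-0.009, 0.005, -1.0]]
wrist_force: [-11.2, -7.2, 7.0]
opening: 0.125
gripper_force: 20.0
```

```bash
python3 - <<'E'
from h import *
s=arm.sense(); R=s["tool_rot"]; print(s["position"],s["opening"],s["wrist_force"],s["ft_torque"])
# look pose for left tools after opening
rows([((693,-107,140),90-3-90+180+90+90-3.3 if 0 else 93.3)],200)
E
```

```text
[ 694.85819851 -107.04803616  243.7921896 ] 0.1252607195614377 [-11.22333837  -7.24998748   6.9522787 ] [-1.55097621  2.41859494  0.08397901]
-0.0024,0.0001,-0.0552,0.3,0.5,-0.4,200,
rows 1
```

Cover is at its back stop. Release, lift and go to a viewpoint over the spanner and pliers.

>>> {"method": "send_rows", "body": {"series": [0,0,0,0,0,0,165,0,0,0,0,0,0,165,0,0,0,0,0,0,165,0,0,-0.05,0,0,0,165,0,0,-0.05,0,0.5,0,165,0,0,-0.05,0,0,0,165,0,0,0,0,0,0,100]}}

```text
clock: 13.3
position: [699.3, -100.9, 400.9]
tool_rot: [[0.998, 0.054, 0.019], [0.054, -0.999, 0.0], [0.019, 0.001, -1.0]]
wrist_force: [-0.2, -0.8, -0.1]
opening: 0.42
gripper_force: 0.0
```

```bash
python3 - <<'E'
from h import *
rows([((500,-310,270),93.3)],100)
E
```

```text
-0.0419,0.0396,-0.0064,0,-0.2,-0,100,
-0.042,0.0396,-0.0062,0,-0.2,-0.1,100,
-0.0421,0.0396,-0.0061,0,-0.2,-0,100,
-0.0421,0.0395,-0.0059,0,-0.2,-0.1,100,
-0.0421,0.0395,-0.0058,0,-0.3,-0,100,
rows 5
```

>>> {"method": "send_rows", "body": {"series": [-0.042,0.0396,-0.006,0,-0.2,0,100,-0.042,0.0396,-0.006,0,-0.2,0,100,-0.042,0.0396,-0.006,0,-0.2,0,100,-0.042,0.0396,-0.006,0,-0.2,0,100,-0.042,0.0396,-0.006,0,-0.3,0,100,0,0,0,0,0,0,100,0,0,0,0,0,0,100]}}

```text
clock: 14.18
position: [498.3, -309.7, 423.7]
tool_rot: [[0.999, 0.053, -0.012], [0.053, -0.999, 0.001], [-0.012, -0.002, -1.0]]
wrist_force: [0.1, -0.0, 0.2]
opening: 0.607
gripper_force: 0.0
```

```bash
python3 - <<'E'
from h import *
s=arm.sense(); print(s["position"],s["tool_rot"].round(3)[:,2])
K=cal("wrist"); save("wrist","w4"); print((-K[1].T@K[2]).round(), K[0][0,0])
for n in ["spanner","pliers"]:
    P=[]
    for k in ["_mid","_tip"]:
      r=eyes.pinpoint(n+k,"wrist")[:2]; print(n+k,[(round(q["score"],2),np.round(q["centre"]),ray("wrist",q["centre"],12,K).round(1)) for q in r])
      if r: P.append(ray("",r[0]["centre"],12,K))
    if len(P)==2: d=P[1]-P[0]; print(np.degrees(np.arctan2(d[1],d[0])),np.linalg.norm(d))
E
```

```text
[ 498.28240564 -309.7242691   423.69228501] [-0.012  0.001 -1.   ]
[ 582. -306.  403.] 429.7256488912374
spanner_mid [(0.77, array([258., 110.]), array([ 572.4, -249.9,   12. ]))]
spanner_tip [(0.82, array([272., 201.]), array([ 492.4, -263.6,   12. ]))]
-170.31700664718048 81.16164255425169
pliers_mid [(0.69, array([395., 127.]), array([ 564.1, -370.6,   12. ]))]
pliers_tip [(0.85, array([368.,  42.]), array([ 630.7, -341.3,   12. ]))]
23.770738565866576 72.80533055601687
```

View pics/w4.png

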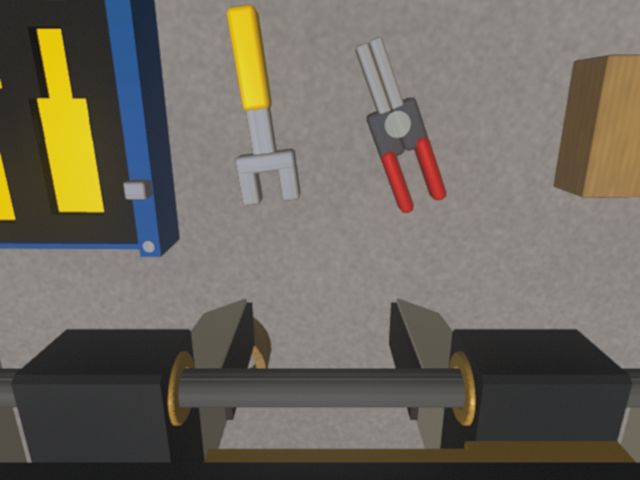

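The spanner runs from the handle end at (243,7) to its fork at (271,201), and the pliers from the nose at (370,42) to the grip ends at (423,205). The networks agree. I'll cross-check with the end points and plan the spanner grasp.

```bash
cat > ends.py <<'E'
from h import *
def ends(K,b,t,lb,lt,z):
    B=ray("",b,z,K);T=ray("",t,z,K);d=T-B;u=d/np.linalg.norm(d)
    print("len",np.linalg.norm(d).round(1),"of",lb+lt,"mid",(B+u*lb+(np.linalg.norm(d)-lb-lt)/2*u).round(1),"heading",np.degrees(np.arctan2(d[1],d[0])).round(1))
E
python3 - <<'E'
from ends import *
K=cal("wrist")
ends(K,(243,7),(271,201),80,80,18); ends(K,(423,205),(370,42),72,76,18)
rows([((572,-250,130),-80),((572,-250,33),-80,35)],130)
E
```

```text
len 158.1 of 160 mid [ 572.3 -250.2   18. ] heading -170.9
len 145.7 of 148 mid [ 562.6 -372.    18. ] heading 24.7
0.0259,-0.0181,0.0446,-0,0.2,-2.3,130,
0.0264,-0.0171,0.0448,-0.1,0.2,-2.3,130,
0.027,-0.0161,0.0448,-0,0.3,-2.2,130,
-0,0,0.0323,-0,-0,-0,130,
-0,0,0.0323,-0,-0,-0,130,
-0,0,0.0324,-0,-0,-0,130,
rows 6
```

>>> {"method": "send_rows", "body": {"series": [0.0259,-0.0181,0.0446,0,0.2,-2.1,130,0.0264,-0.0171,0.0448,0,0.2,-2,130,0.027,-0.0161,0.0448,0,0.3,-2,130,0,0,0.0323,0,0,0,130,0,0,0.0323,0,0,0,130,0,0,0.0324,0,0,0,130,0,0,0,0,0,0,130,0,0,0,0,0,0,130]}}

```text
clock: 15.42
position: [572.3, -251.4, 193.3]
tool_rot: [[0.987, 0.159, 0.001], [0.159, -0.987, 0.002], [0.002, -0.001, -1.0]]
wrist_force: [-0.7, 0.0, -0.6]
opening: 0.486
gripper_force: 0.0
```

```bash
python3 - <<'E'
from h import *
s=arm.sense(); print(s["position"],s["tool_rot"].round(3)[:,2],s["wrist_force"])
rows([((572.3,-250,33),-80.6)],255)
E
```

```text
[ 572.27022481 -251.44638381  193.28056387] [ 0.001  0.002 -1.   ] [-0.67971297  0.03085068 -0.63242402]
0.0003,-0.0014,0.0013,-0.1,-0.1,-0.2,255,
rows 1
```

>>> {"method": "send_rows", "body": {"series": [0,-0.001,0.001,0,0,0,255,0,0,0,0,0,0,255,0,0,0,0,0,0,255,0,0,0,0,0,0,255,0,0,-0.03,0,0,0,255,0,0,-0.045,0,0,0,255,0,0,-0.045,0,0,0,255,0,0,0,0,0,0,255], "force": 40}}

```text
clock: 16.42
position: [572.8, -251.6, 315.5]
tool_rot: [[0.987, 0.158, 0.008], [0.158, -0.987, -0.001], [0.007, 0.002, -1.0]]
wrist_force: [0.3, 0.0, -2.9]
opening: 0.257
gripper_force: 40.0
```

```bash
python3 - <<'E'
from h import *
s=arm.sense(); print(s["position"],s["tool_rot"].round(3),s["wrist_force"],s["ft_torque"],s["opening"])
im=save("top","top2"); K=cal("top")
h=cv2.cvtColor(im,cv2.COLOR_RGB2HSV); m=cv2.inRange(h,(20,110,110),(35,255,255))
x0,y0=proj("",(546,18,12),K).astype(int); print(x0,y0)
for n,y in [("pliers",-108),("spanner",-36),("shears",36),("gauge",108)]:
    t=np.radians(3.3); c=np.array([546,28])+y*np.array([-np.sin(t),np.cos(t)])
    u=proj("",(*c,12),K); mm=m.copy(); mm[:,:int(u[0])-11]=0; mm[:,int(u[0])+12:]=0; mm[:y0-32]=0; mm[y0+32:]=0
    print(n,u.round(),(mm>0).sum(),fitmask(mm,outline(n,2,3),K,12,[c[0],c[1],3.3]))
rows([((545,-10,150),93.3)],255)
E
```

```text
[ 572.76352538 -251.64602101  315.49333578] [[ 0.987  0.158  0.008]
 [ 0.158 -0.987 -0.001]
 [ 0.007  0.002 -1.   ]] [ 0.26372076  0.03565613 -2.93971974] [-0.10406658  0.12903168 -0.01232566] 0.25713124130009335
312 241
pliers [345. 239.] 751 (array([547.1824451 , -84.31606285,   2.10676324]), np.float64(0.04872669652104378))
spanner [321. 241.] 753 (array([543.8163225 , -12.7782056 ,   2.88360343]), np.float64(0.06945136189460754))
shears [297. 243.] 693 (array([540.95485183,  60.25251704,   1.67558029]), np.float64(0.10245310515165329))
gauge [273. 245.] 517 (array([537.69800295, 131.79248929,   2.55393128]), np.float64(0.05663684755563736))
0.0024,-0.0485,0.0008,-0,-0,1.2,255,
0.0014,-0.0485,0.0008,-0,-0,1.2,255,
0.0003,-0.0485,0.0008,-0,-0.1,1.1,255,
-0.0006,-0.0485,0.0008,-0,-0,1.2,255,
-0.0016,-0.0486,0.0008,-0,-0.1,1.1,255,
rows 5
```

Held. The top fit puts all four seats at the same case x, but the top camera has about 5 mm of bias. I'll turn the spanner round and fit the pockets again with the wrist camera.

```bash
sed -i 's/^def near(yaw,R,p=None):/def near(yaw,R,p=None):\n    if isinstance(yaw,str): return float(yaw)/' h.py
python3 - <<'E'
from h import *
rows([((700,30,200),"93.3")],255)
E
```

```text
0.0095,-0.0143,-0.0025,0,-0,-9.7,255,
0.0118,-0.0125,-0.0025,0,0,-9.7,255,
0.0137,-0.0103,-0.0025,0,0,-9.7,255,
0.0153,-0.0079,-0.0025,0,0,-9.7,255,
0.0164,-0.0052,-0.0025,0,0,-9.7,255,
0.017,-0.0023,-0.0025,0,0,-9.7,255,
0.0172,0.0006,-0.0025,0,0,-9.7,255,
0.0168,0.0034,-0.0025,0,0,-9.7,255,
0.016,0.0062,-0.0026,0,0,-9.7,255,
0.0147,0.0088,-0.0025,0,0,-9.7,255,
0.013,0.0112,-0.0026,0,0,-9.6,255,
0.011,0.0132,-0.0025,0,0,-9.7,255,
0.0086,0.0149,-0.0026,0,0,-9.6,255,
0.006,0.0161,-0.0025,0,0,-9.7,255,
0.0032,0.0169,-0.0026,0,0,-9.6,255,
0.0003,0.0172,-0.0025,0,0.1,-9.7,255,
-0.0026,0.017,-0.0026,0,0,-9.6,255,
-0.0054,0.0163,-0.0025,0.1,0.1,-9.7,255,
rows 18
```

>>> {"method": "send_rows", "body": {"series": [0.0095,-0.0143,-0.0025,0,0,-9.7,255,0.0118,-0.0125,-0.0025,0,0,-9.7,255,0.0137,-0.0103,-0.0025,0,0,-9.7,255,0.0153,-0.0079,-0.0025,0,0,-9.7,255,0.0164,-0.0052,-0.0025,0,0,-9.7,255,0.017,-0.0023,-0.0025,0,0,-9.7,255,0.0172,0.0006,-0.0025,0,0,-9.7,255,0.0168,0.0034,-0.0025,0,0,-9.7,255]}}

```text
clock: 17.48
position: [627.4, -125.4, 328.9]
tool_rot: [[0.051, 0.999, -0.004], [0.999, -0.051, 0.003], [0.003, -0.004, -1.0]]
wrist_force: [-0.2, 0.3, -2.0]
opening: 0.253
gripper_force: 40.0
```

>>> {"method": "send_rows", "body": {"series": [0.016,0.0062,-0.0026,0,0,-9.7,255,0.0147,0.0088,-0.0025,0,0,-9.7,255,0.013,0.0112,-0.0026,0,0,-9.6,255,0.011,0.0132,-0.0025,0,0,-9.7,255,0.0086,0.0149,-0.0026,0,0,-9.6,255,0.006,0.0161,-0.0025,0,0,-9.7,255,0.0032,0.0169,-0.0026,0,0,-9.6,255,0.0003,0.0172,-0.0025,0,0,-9.7,255]}}

```text
clock: 18.48
position: [684.7, -0.6, 349.4]
tool_rot: [[-0.963, 0.269, -0.004], [0.269, 0.963, 0.002], [0.005, 0.001, -1.0]]
wrist_force: [0.6, 0.3, -1.8]
opening: 0.255
gripper_force: 40.0
```

>>> {"method": "send_rows", "body": {"series": [-0.0026,0.017,-0.0026,0,0,-9.6,255,-0.0054,0.0163,-0.0025,0,0,-9.7,255,0,0,0,0,0,0,255,0,0,0,0,0,0,255]}}

```text
clock: 18.98
position: [699.1, 29.4, 355.6]
tool_rot: [[-0.999, -0.055, -0.003], [-0.055, 0.999, 0.001], [0.002, 0.001, -1.0]]
wrist_force: [0.7, -0.6, -2.1]
opening: 0.254
gripper_force: 40.0
```

```bash
python3 - <<'E'
from h import *
s=arm.sense(); print(s["position"],s["tool_rot"].round(3).tolist(),s["opening"],s["joint_positions"].round())
K=cal("wrist"); im=save("wrist","w5"); print((-K[1].T@K[2]).round(1))
h=cv2.cvtColor(im,cv2.COLOR_RGB2HSV); m=cv2.inRange(h,(18,110,110),(35,255,255))
for n,y in [("pliers",-108),("spanner",-36),("shears",36),("gauge",108)]:
    t=np.radians(3.3); c=np.array([542,29])+y*np.array([-np.sin(t),np.cos(t)])
    o=outline(n,12,12)@np.array([[np.cos(t),np.sin(t)],[-np.sin(t),np.cos(t)]])+c
    px=np.array([proj("",(*q,12),K) for q in o]); g=np.zeros_like(m); cv2.fillPoly(g,[px.astype(np.int32)],255)
    mm=m&g; print(n,px.mean(0).round(),(mm>0).sum(),fitmask(mm,outline(n,2,3),K,12,[c[0],c[1],3.3]))
E
```

```text
[699.1378019   29.35619864 355.6338634 ] [[-0.999, -0.055, -0.003], [-0.055, 0.999, 0.001], [0.002, 0.001, -1.0]] 0.25373641546851655 [ 24.  42. -46.  83.  31.  68.  67.]
[614.9  24.3 335.8]
pliers [173.  17.] 5071 (array([546.5699083, -87.1826914,   2.391844 ]), np.float64(0.123249851167202))
spanner [280.   6.] 8849 (array([544.33880174, -13.7497065 ,   3.30253135]), np.float64(0.10204543173313141))
shears [388. -14.] 4669 (array([541.17251154,  58.92998529,   2.6185436 ]), np.float64(0.025500982999801636))
gauge [490.  41.] 5694 (array([536.24768254, 132.22503504,   2.56529882]), np.float64(0.11002947390079498))
```

View pics/w5.png

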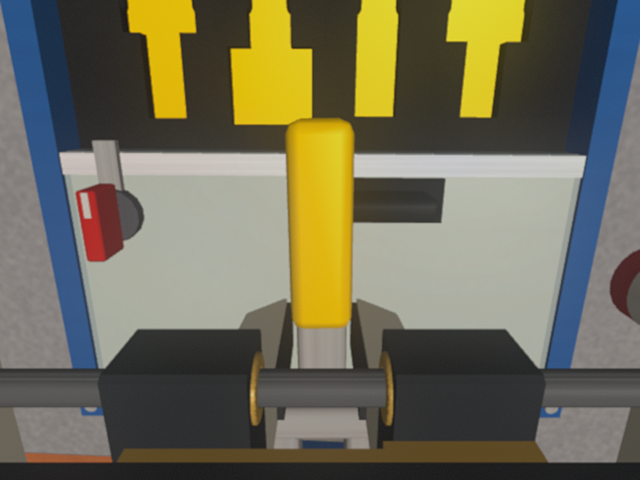

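The view is clear but cuts off the pocket fronts at the top. The open pocket floors run from columns 130 to 520. I'll move forward and higher so all of them are in view, and let the arm settle this time.

>>> {"method": "send_rows", "body": {"series": [0.04,0.0,-0.03,0,0,0,255,0.04,0,-0.03,0,0,0,255,0,0,0,0,0,0,255,0,0,0,0,0,0,255,0,0,0,0,0,0,255]}}

```text
clock: 19.65
position: [620.2, 24.7, 416.4]
tool_rot: [[-0.998, -0.057, -0.001], [-0.057, 0.998, 0.002], [0.001, 0.002, -1.0]]
wrist_force: [-0.4, -0.1, -2.7]
opening: 0.256
gripper_force: 40.0
```

```bash
cat > pockets.py <<'E'
from h import *
K=cal("wrist"); im=save("wrist","w6"); 
h=cv2.cvtColor(im,cv2.COLOR_RGB2HSV); m=cv2.inRange(h,(18,110,110),(35,255,255))
for n,y in [("pliers",-108),("spanner",-36),("shears",36),("gauge",108)]:
    t=np.radians(3); c=np.array([542,23])+y*np.array([-np.sin(t),np.cos(t)])
    o=outline(n,12,12)@np.array([[np.cos(t),np.sin(t)],[-np.sin(t),np.cos(t)]])+c
    px=np.array([proj("",(*q,12),K) for q in o]); g=np.zeros_like(m); cv2.fillPoly(g,[px.astype(np.int32)],255)
    mm=m&g; print(n,px.mean(0).round(),px.min(0).round(),(mm>0).sum(),fitmask(mm,outline(n,2,3),K,12,[c[0],c[1],3.]))
E
python3 - <<'E'
from h import *
s=arm.sense(); print(s["position"],s["tool_rot"].round(3).tolist(),s["joint_velocities"].round(2))
import pockets
E
```

```text
[620.21963236  24.71499561 416.39762043] [[-0.998, -0.057, -0.001], [-0.057, 0.998, 0.002], [0.001, 0.002, -1.0]] [-0.24  0.45 -0.33 -0.13 -0.23  0.04  0.12]
pliers [199. 132.] [146.   4.] 8909 (array([548.02027527, -86.03958002,   2.78277542]), np.float64(0.052761778235435486))
spanner [282. 125.] [239.  -7.] 10278 (array([544.82094266, -12.87510127,   3.61799167]), np.float64(0.17148582637310028))
shears [366. 110.] [319.   8.] 10525 (array([540.8792717 ,  58.51853439,   3.09236759]), np.float64(0.12914414703845978))
gauge [447. 151.] [404.  68.] 5929 (array([537.67939053, 131.69096612,   2.69481864]), np.float64(0.05620414391160011))
```

```bash
python3 - <<'E'
from h import *
s=arm.sense(); R=s["tool_rot"]; g=s["position"]+159*R[:,2]; K=cal("wrist"); print("grasp",g.round(1))
yaw=np.degrees(np.arctan2(R[1,1],R[0,1])); a=np.radians(yaw-90); u=np.array([np.cos(a),np.sin(a),0]); v=np.array([-u[1],u[0],0]); print(yaw)
b=g+[0,0,-33.3]
for z in (14,24): print("pred end px",[proj("",b+[0,0,z]-80*u+w*v,K).round(1) for w in (-12,0,12)])
im=cv2.imread("pics/w6.png"); cv2.imwrite("pics/w6c.png",cv2.resize(im[0:320,120:520],(750,600)))
rows([((544.7,-13.2,110),"93"),((544.7,-13.2,60),"93",30)],255)
E
```

```text
grasp [620.1  25.3 257.3]
93.26734290794117
pred end px [array([288.2, 120.3]), array([322.1, 120.3]), array([356.1, 120.3])]
pred end px [array([286.1, 121.2]), array([322.3, 121.1]), array([358.5, 121.1])]
0.0258,-0.0114,0.0491,0,-0,0.1,255,
0.0258,-0.0114,0.0491,0.1,-0,0.1,255,
0.0258,-0.0114,0.0492,0,-0,0.1,255,
-0,-0,0.025,0,-0,-0,255,
-0,-0,0.025,0,-0,-0,255,
rows 5
```

View pics/w6c.png

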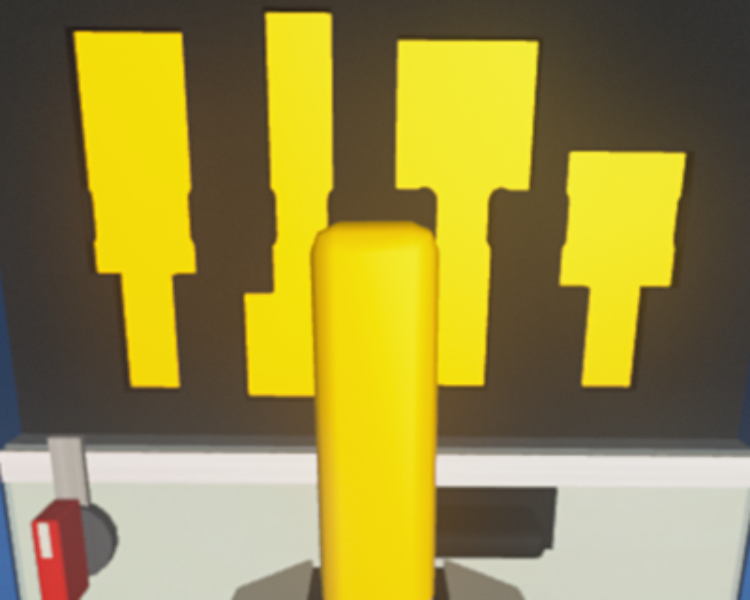

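The handle end is at full-frame (320,119.5), against a prediction of (322,120.5), so the hold matches the model. Next is above the spanner pocket.

>>> {"method": "send_rows", "body": {"series": [0.0258,-0.0114,0.0491,0,0,0.1,255,0.0258,-0.0114,0.0491,0,0,0.1,255,0.0258,-0.0114,0.0492,0,0,0.1,255,0,0,0.02,0,0,0,255,0,0,0.02,0,0,0,255,0,0,0,0,0,0,255,0,0,0,0,0,0,255,0,0,0,0,0,0,255]}}

```text
clock: 20.7
position: [545.4, -12.3, 231.1]
tool_rot: [[-0.999, -0.053, 0.003], [-0.053, 0.999, 0.002], [-0.003, 0.002, -1.0]]
wrist_force: [-0.5, 0.4, -1.6]
opening: 0.257
gripper_force: 40.0
```

```bash
python3 - <<'E'
from h import *
s=arm.sense(); print((s["position"]+159*s["tool_rot"][:,2]).round(1),s["wrist_force"],s["opening"])
rows([((544.7,-13.2,45.5),"93",6)],255)
E
```

```text
[545.9 -12.   72.1] [-0.462072    0.39066469 -1.58843351] 0.2567654931112351
0.0002,-0.0002,0.0053,0,0,0,255,
0.0002,-0.0002,0.0053,0,0,0,255,
0.0002,-0.0002,0.0053,0,0.1,0,255,
0.0001,-0.0002,0.0053,0,0,0,255,
0.0001,-0.0001,0.0054,0.1,0.1,0.1,255,
rows 5
```

>>> {"method": "send_rows", "body": {"series": [0.0011,-0.0012,0.005,0,0,0,255,0,0,0.006,0,0.1,0,255,0,0,0.005,0,0,0,255,0,0,0.005,0,0,0,255,0,0,0,0,0,0,255]}}

```text
clock: 21.32
position: [543.4, -13.8, 208.4]
tool_rot: [[-0.999, -0.053, -0.002], [-0.053, 0.999, 0.002], [0.002, 0.002, -1.0]]
wrist_force: [0.6, 0.7, -3.4]
opening: 0.25
gripper_force: 40.0
```

>>> {"method": "send_rows", "body": {"series": [0,0,0.003,0,0,0,255,0,0,0.003,0,0,0,255,0,0,0,0,0,0,255]}}

```text
clock: 21.7
position: [543.6, -13.5, 204.4]
tool_rot: [[-0.999, -0.053, -0.001], [-0.053, 0.999, 0.0], [0.001, 0.0, -1.0]]
wrist_force: [-4.9, 0.5, 13.5]
opening: 0.254
gripper_force: 40.0
```

The underside is at about z = 12 with a 13 N reaction, so it's in. I'll release, then press its top with closed fingers to confirm.

>>> {"method": "send_rows", "body": {"series": [0,0,-0.001,0,0,0,130,0,0,0,0,0,0,130,0,0,0,0,0,0,130,0,0,-0.03,0,0,0,130,0,0,0,0,0,0,255,0,0,0,0,0,0,255,0,0,0,0,0,0,255,0,0,0,0,0,0,255]}}

```text
clock: 22.7
position: [543.2, -14.0, 233.3]
tool_rot: [[-0.999, -0.053, -0.003], [-0.053, 0.999, 0.002], [0.002, 0.002, -1.0]]
wrist_force: [-0.7, 0.3, 0.8]
opening: 0.102
gripper_force: 0.0
```

>>> {"method": "send_rows", "body": {"series": [0,0,0.008,0,0,0,255,0,0,0.008,0,0,0,255,0,0,0.003,0,0,0,255,0,0,0.002,0,0,0,255,0,0,0,0,0,0,255]}}

```text
clock: 23.32
position: [543.1, -13.6, 214.2]
tool_rot: [[-0.999, -0.053, -0.003], [-0.053, 0.999, -0.0], [0.003, -0.0, -1.0]]
wrist_force: [-7.3, -1.6, 18.3]
opening: 0.003
gripper_force: 9.3
```

Home: the tips are at z = 36.2 under 18 N. Pliers next.

```bash
python3 - <<'E'
from h import *
rows([((543,-14,130),"93"),((490,-370,250),"-66")],100)
E
```

```text
0.0001,-0.0002,-0.0374,-0,-0.1,0,100,
0.0001,-0.0002,-0.0374,-0,-0.1,0.1,100,
0.0045,-0.0221,-0.0075,0,0,9.9,100,
0.0006,-0.0225,-0.0075,0,0,9.9,100,
-0.0033,-0.0223,-0.0075,0,0,9.9,100,
-0.0071,-0.0214,-0.0075,0,0,9.9,100,
-0.0106,-0.0198,-0.0075,0,0,9.9,100,
-0.0139,-0.0177,-0.0075,0,-0,10,100,
-0.0167,-0.015,-0.0075,0,-0,9.9,100,
-0.0191,-0.0119,-0.0075,0,-0,10,100,
-0.0208,-0.0084,-0.0075,0,-0,9.9,100,
-0.022,-0.0047,-0.0075,0,-0,10,100,
-0.0225,-0.0008,-0.0075,0,-0,9.9,100,
-0.0223,0.003,-0.0075,0,-0,10,100,
-0.0214,0.0069,-0.0075,0,-0,9.9,100,
-0.0199,0.0104,-0.0075,0,-0,10,100,
-0.0178,0.0137,-0.0075,0,-0,9.9,100,
-0.0152,0.0166,-0.0075,0,-0,10,100,
rows 18
```

>>> {"method": "send_rows", "body": {"series": [0,0,-0.0374,0,0,0,100,0,0,-0.0374,0,0,0,100,0.0045,-0.0221,-0.0075,0,0,9.9,100,0.0006,-0.0225,-0.0075,0,0,9.9,100,-0.0033,-0.0223,-0.0075,0,0,9.9,100,-0.0071,-0.0214,-0.0075,0,0,9.9,100,-0.0106,-0.0198,-0.0075,0,0,9.9,100,-0.0139,-0.0177,-0.0075,0,0,10,100]}}

```text
clock: 24.32
position: [523.8, -148.4, 332.6]
tool_rot: [[-0.548, 0.837, -0.002], [0.837, 0.548, 0.002], [0.002, -0.0, -1.0]]
wrist_force: [0.4, -0.5, 0.0]
opening: 0.607
gripper_force: 0.0
```

>>> {"method": "send_rows", "body": {"series": [-0.0167,-0.015,-0.0075,0,0,9.9,100,-0.0191,-0.0119,-0.0075,0,0,10,100,-0.0208,-0.0084,-0.0075,0,0,9.9,100,-0.022,-0.0047,-0.0075,0,0,10,100,-0.0225,-0.0008,-0.0075,0,0,9.9,100,-0.0223,0.003,-0.0075,0,0,10,100,-0.0214,0.0069,-0.0075,0,0,9.9,100,-0.0199,0.0104,-0.0075,0,0,10,100]}}

```text
clock: 25.32
position: [497.8, -326.3, 392.2]
tool_rot: [[0.724, 0.69, -0.002], [0.69, -0.724, 0.002], [0.0, -0.003, -1.0]]
wrist_force: [-0.3, -0.3, -0.1]
opening: 0.607
gripper_force: 0.0
```

>>> {"method": "send_rows", "body": {"series": [-0.0178,0.0137,-0.0075,0,0,9.9,100,-0.0152,0.0166,-0.0075,0,0,10,100,0,0,0,0,0,0,100,0,0,0,0,0,0,100,0,0,0,0,0,0,100]}}

```text
clock: 25.95
position: [491.7, -368.8, 406.7]
tool_rot: [[0.912, 0.411, -0.002], [0.411, -0.912, 0.003], [-0.001, -0.003, -1.0]]
wrist_force: [0.8, -0.7, -0.1]
opening: 0.609
gripper_force: 0.0
```

```bash
cat > tool.py <<'E'
import sys
from h import *
def find(n,c="wrist",z=12,tag="t"):
    s=arm.sense(); K=cal(c); save(c,tag); P=[]
    for k in ["_mid","_tip"]:
      r=eyes.pinpoint(n+k,c)[:2]; print(n+k,[(round(q["score"],2),np.round(q["centre"]),ray("",q["centre"],z,K).round(1)) for q in r])
      if r: P.append(ray("",r[0]["centre"],z,K))
    if len(P)==2: d=P[1]-P[0]; print("heading",np.degrees(np.arctan2(d[1],d[0])).round(1),"len",np.linalg.norm(d).round(1))
    return K
E
python3 - <<'E'
from tool import *
s=arm.sense(); print(s["position"],s["tool_rot"].round(3).tolist(),s["joint_positions"].round(1))
find("pliers",tag="w7")
rows([((562.8,-371.7,110),"-66"),((562.8,-371.7,33.5),"-66",35)],70)
E
```

```text
[ 491.72599199 -368.80266231  406.66995796] [[0.912, 0.411, -0.002], [0.411, -0.912, 0.003], [-0.001, -0.003, -1.0]] [ 43.   23.5 -11.3  94.4   5.   62.8 -35.4]
pliers_mid [(0.75, array([354., 131.]), array([ 561.1, -366.3,   12. ]))]
pliers_tip [(0.9, array([361.,  33.]), array([ 631.2, -338.8,   12. ]))]
heading 21.4 len 75.3
0.0214,0.0105,0.046,-0.1,0,0,70,
0.0214,0.0104,0.046,-0,0,0.1,70,
0.0214,0.0104,0.0459,-0.1,0,0,70,
0,-0,0.0255,0,0,0,70,
0,-0,0.0255,0,0,0,70,
0.0001,-0.0001,0.0255,0,0,0,70,
rows 6
```

```bash
cat >> tool.py <<'E'
def sil(n,K,tag,x0,z,pad=14):
    im=cv2.imread(f"pics/{tag}.png"); lab=cv2.cvtColor(cv2.medianBlur(im,5),cv2.COLOR_BGR2LAB).astype(float)
    a=np.radians(x0[2]); o=lambda g:outline(n,g,g)@np.array([[np.cos(a),np.sin(a)],[-np.sin(a),np.cos(a)]])+x0[:2]
    def poly(g):
        px=np.array([proj("",(*q,z),K) for q in o(g)]); t=np.zeros(im.shape[:2],np.uint8); cv2.fillPoly(t,[px.astype(np.int32)],255); return t
    big=poly(pad); ring=(poly(pad+12)>0)&(poly(pad)==0); bg=np.median(lab[ring],0)
    d=np.abs(lab-bg)*[.6,1,1]; m=((d.max(2)>13)&(big>0)).astype(np.uint8)*255
    m=cv2.morphologyEx(m,cv2.MORPH_CLOSE,np.ones((15,15),np.uint8)); m=cv2.morphologyEx(m,cv2.MORPH_OPEN,np.ones((5,5),np.uint8))
    r=fitmask(m,outline(n),K,z,list(x0)); print(n,"fit",r[0].round(1),round(float(r[1]),3))
    px=np.array([proj("",(*q,z),K) for q in outline(n)@np.array([[np.cos(np.radians(r[0][2])),np.sin(np.radians(r[0][2]))],[-np.sin(np.radians(r[0][2])),np.cos(np.radians(r[0][2]))]])+r[0][:2]])
    v=im.copy(); cv2.polylines(v,[px.astype(np.int32)],True,(0,255,0),1); v=np.hstack([v,cv2.cvtColor(m,cv2.COLOR_GRAY2BGR)]); cv2.imwrite(f"pics/{tag}_f.png",cv2.resize(v,(800,300)))
    return r[0]
E
python3 - <<'E'
from tool import *
K=cal("wrist"); sil("pliers",K,"w7",[562.5,-371,24],18); sil("pliers",K,"w7",[562,-368,22],18)
E
```

```text
pliers fit [ 561.4 -374.1   25.1] 0.333
pliers fit [ 562.  -373.8   25.1] 0.332
```

View pics/w7_f.png

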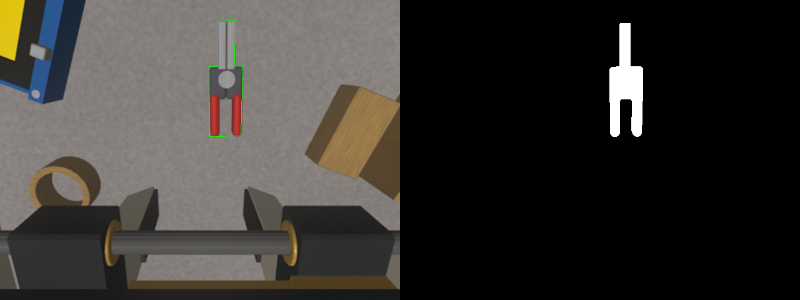

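```bash
python3 - <<'E'
from ends import *
K=cal("wrist")
for z in (12,18): ends(K,(362,218),(361.5,36),72,76,z)
rows([((562,-372,110),"-65.3"),((562,-372,33.5),"-65.3",35)],70)
E
```

```text
len 148.2 of 148 mid [ 561. -375.   12.] heading 25.9
len 145.9 of 148 mid [ 561.1 -374.4   18. ] heading 25.9
0.0211,0.0105,0.046,-0.1,0,-0.2,70,
0.0211,0.0105,0.046,-0,0,-0.2,70,
0.021,0.0105,0.0459,-0.1,0,-0.2,70,
0,-0,0.0255,0,0,0,70,
0,-0,0.0255,0,0,0,70,
0.0001,-0.0001,0.0255,0,0,0,70,
rows 6
```

>>> {"method": "send_rows", "body": {"series": [0.0205,0.011,0.046,0,0,-0.4,70,0.0205,0.011,0.046,0,0,-0.4,70,0.0205,0.011,0.046,0,0,-0.3,70,0,0,0.0255,0,0,0,70,0,0,0.0255,0,0,0,70,0,0,0.024,0,0,0,70,0,0,0,0,0,0,70,0,0,0,0,0,0,70]}}

```text
clock: 27.1
position: [561.1, -374.6, 194.9]
tool_rot: [[0.905, 0.425, -0.0], [0.425, -0.905, 0.001], [0.0, -0.001, -1.0]]
wrist_force: [0.2, 0.3, 1.1]
opening: 0.727
gripper_force: 0.0
```

```bash
python3 - <<'E'
from h import *
s=arm.sense(); print((s["position"]+159*s["tool_rot"][:,2]).round(1),s["wrist_force"],s["opening"])
rows([((561.5,-373.5,33.3),"-64.7",35)],70)
E
```

```text
[ 561.1 -374.4   35.9] [0.21391661 0.26851502 1.0598553 ] 0.727236893895834
0.0008,-0.0008,0.0026,-0.1,-0,-0.1,70,
rows 1
```

>>> {"method": "send_rows", "body": {"series": [0.0005,-0.0005,0.0026,0,0,0,70,0,0,0,0,0,0,255,0,0,0,0,0,0,255,0,0,0,0,0,0,255,0,0,0,0,0,0,255,0,0,-0.03,0,0,0,255,0,0,-0.05,0,0,0,255,0,0,-0.05,0,0,0,255], "force": 40}}

```text
clock: 28.1
position: [560.6, -373.9, 321.7]
tool_rot: [[0.905, 0.425, -0.003], [0.425, -0.905, 0.003], [-0.002, -0.004, -1.0]]
wrist_force: [1.0, -0.5, -2.2]
opening: 0.475
gripper_force: 40.0
```

```bash
python3 - <<'E'
from h import *
s=arm.sense(); print(s["opening"],s["wrist_force"])
rows([((548.4,-85.1,150),"-87"),((548.4,-85.1,75),"-87",35)],255)
E
```

```text
0.4746036192778171 [ 0.97315184 -0.53693825 -2.21658592]
0.0223,-0.0533,0.0027,-0,0,4.4,255,
0.0182,-0.0549,0.0027,-0.1,0,4.4,255,
0.0139,-0.0561,0.0026,-0,0,4.4,255,
0.0096,-0.057,0.0027,-0,0.1,4.5,255,
0.005,-0.0576,0.0026,-0.1,0,4.4,255,
0,0,0.025,0,0,0,255,
0,0,0.025,0,0,0,255,
0.0001,0,0.025,0,0,0,255,
rows 8
```

>>> {"method": "send_rows", "body": {"series": [0.0223,-0.0533,0.0027,0,0,4.4,255,0.0182,-0.0549,0.0027,0,0,4.4,255,0.0139,-0.0561,0.0026,0,0,4.4,255,0.0096,-0.057,0.0027,0,0,4.5,255,0.005,-0.0576,0.0026,0,0,4.4,255,0,0,0,0,0,0,255,0,0,0,0,0,0,255,0,0,0,0,0,0,255]}}

```text
clock: 29.1
position: [548.7, -87.2, 308.6]
tool_rot: [[0.999, 0.05, -0.002], [0.05, -0.999, 0.001], [-0.002, -0.001, -1.0]]
wrist_force: [0.1, -0.2, -2.2]
opening: 0.472
gripper_force: 40.0
```

```bash
cat >> tool.py <<'E'
def held(n,tag,dz,dh,zz,crop=None):
    """dz: underside below grasp; dh: heading minus yaw; reports mid offset from pinned tip"""
    s=arm.sense(); R=s["tool_rot"]; g=s["position"]+159*R[:,2]; K=cal("wrist"); im=save("wrist",tag)
    a=np.arctan2(R[1,1],R[0,1])+np.radians(dh); u=np.array([np.cos(a),np.sin(a),0]); v=np.array([-u[1],u[0],0])
    o=outline(n); px=np.array([proj("",g-[0,0,dz]+[0,0,zz]+q[0]*u+q[1]*v,K) for q in o]); print(px.round().tolist())
    w=cv2.resize(im[:,:,::-1],(1280,960)).copy(); cv2.polylines(w,[(px*2+.5).astype(np.int32)],True,(0,255,0),1)
    x,y=crop or (300,300); cv2.imwrite(f"pics/{tag}_h.png",w[y:y+560,x:x+700])
    r=eyes.pinpoint(n+"_tip","wrist")
    for q in r[:2]:
        p=ray("",q["centre"],(g-[0,0,dz])[2]+12,K)-g; print("tip along",(p@u).round(1),"across",(p@v).round(1),q["score"],q["centre"])
E
python3 - <<'E'
from tool import *
held("pliers","w8",33.3,90,24)
s=arm.sense(); print((s["position"]+159*s["tool_rot"][:,2]).round(1))
E
```

```text
[[371.0, 479.0], [379.0, 282.0], [350.0, 282.0], [353.0, 132.0], [287.0, 132.0], [291.0, 282.0], [261.0, 282.0], [271.0, 479.0]]
tip along 77.8 across -0.3 0.65 [321.1, 125.3]
[548.5 -86.9 149.6]
```

View pics/w8_h.png

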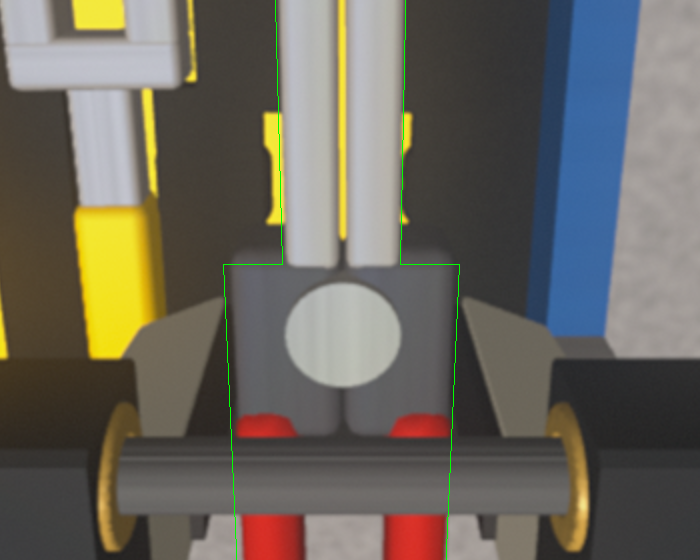

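The nose lies slightly forward of the model outline (joint edge at crop row 250, predicted 265). I'll measure the tip row exactly.

```bash
python3 - <<'E'
from tool import *
im=cv2.imread("pics/w8.png").astype(int)
for c in (300,306,332,338): print(c,im[105:150:3,c].mean(1).round().astype(int).tolist())
s=arm.sense(); R=s["tool_rot"]; g=s["position"]+159*R[:,2]; K=cal("wrist"); u=np.array([.9987,.05,0])
for L in (74,76,78,80): print(L,[proj("",g-[0,0,33.3]+[0,0,z]+L*u,K)[1].round(1) for z in (4,12,20)])
for L in (20,22,24,26): print(L,[proj("",g-[0,0,33.3]+[0,0,z]+L*u,K)[1].round(1) for z in (12,20,24)])
rows([((546.4,-85.1,75),"-87",35),((546.4,-85.1,60),"-87",7)],255)
E
```

```text
300 [65, 66, 67, 61, 174, 176, 177, 117, 137, 174, 187, 187, 186, 187, 188]
306 [68, 69, 67, 62, 175, 176, 175, 118, 140, 171, 183, 183, 182, 182, 183]
332 [66, 66, 64, 62, 169, 174, 176, 105, 142, 178, 189, 188, 189, 188, 188]
338 [65, 65, 66, 61, 168, 176, 175, 105, 140, 169, 180, 179, 180, 179, 180]
74 [np.float64(134.7), np.float64(136.1), np.float64(137.6)]
76 [np.float64(129.2), np.float64(130.4), np.float64(131.6)]
78 [np.float64(123.7), np.float64(124.6), np.float64(125.5)]
80 [np.float64(118.2), np.float64(118.8), np.float64(119.4)]
20 [np.float64(275.0), np.float64(282.8), np.float64(287.0)]
22 [np.float64(270.3), np.float64(277.9), np.float64(282.0)]
24 [np.float64(265.6), np.float64(273.1), np.float64(277.0)]
26 [np.float64(260.9), np.float64(268.1), np.float64(272.0)]
-0.0007,-0.0007,0.0249,-0,0,-0,255,
-0.0007,-0.0007,0.0248,-0,0,-0.1,255,
-0.0008,-0.0006,0.0249,-0.1,0.1,-0,255,
0,-0,0.005,0,-0,-0,255,
0,-0,0.005,0,-0,-0,255,
0,-0,0.005,0,-0,-0,255,
rows 6
```

>>> {"method": "send_rows", "body": {"series": [-0.0007,-0.0007,0.0249,0,0,0,255,-0.0007,-0.0007,0.0248,0,0,0,255,-0.0007,-0.0006,0.0249,0,0,0,255,0,0,0.005,0,0,0,255,0,0,0,0,0,0,255,0,0,0,0,0,0,255]}}

```text
clock: 29.95
position: [547.2, -83.7, 230.2]
tool_rot: [[0.999, 0.052, 0.001], [0.052, -0.999, 0.001], [0.001, -0.001, -1.0]]
wrist_force: [-0.5, -0.0, -1.9]
opening: 0.472
gripper_force: 40.0
```

```bash
python3 - <<'E'
from h import *
s=arm.sense(); print((s["position"]+159*s["tool_rot"][:,2]).round(1),s["wrist_force"],s["opening"])
rows([((546.5,-85.1,51),"-87",6),((546.5,-85.1,45.3),"-87",3)],255)
E
```

```text
[547.3 -83.4  71.2] [-0.45185012 -0.04338479 -1.94799807] 0.47209283986824446
-0.0002,0.0004,0.0051,-0,-0,0,255,
-0.0002,0.0003,0.005,-0,-0,0,255,
-0.0002,0.0004,0.0051,-0,-0,0,255,
-0.0002,0.0003,0.005,-0.1,-0,0,255,
-0,0,0.0029,0,-0,0,255,
-0,0,0.0028,0,-0,0,255,
rows 6
```

>>> {"method": "send_rows", "body": {"series": [-0.0008,0.0014,0.005,0,0,0,255,0,0,0.005,0,0,0,255,0,0,0,0,0,0,255,0,0,0,0,0,0,255]}}

```text
clock: 30.45
position: [545.8, -84.7, 219.1]
tool_rot: [[0.999, 0.053, -0.002], [0.053, -0.999, 0.002], [-0.001, -0.002, -1.0]]
wrist_force: [-0.2, 0.3, -1.3]
opening: 0.474
gripper_force: 40.0
```

```bash
python3 - <<'E'
from h import *
s=arm.sense(); print((s["position"]+159*s["tool_rot"][:,2]).round(1),s["wrist_force"],s["opening"])
rows([((546.5,-85.1,51),"-87",6),((546.5,-85.1,45.3),"-87",3)],255)
E
```

```text
[545.6 -84.4  60.1] [-0.23031809  0.29573011 -1.28487315] 0.47409744701717893
0.0003,0.0002,0.0045,-0.1,0,0,255,
0.0004,0.0003,0.0046,-0,0.1,0,255,
-0,-0,0.0028,-0,-0,0,255,
-0,-0,0.0029,-0,-0,0,255,
rows 4
```

>>> {"method": "send_rows", "body": {"series": [0.0005,0.0005,0.0045,0,0,0,255,0,0,0.0045,0,0,0,255,0,0,0.003,0,0,0,255,0,0,0.003,0,0,0,255,0,0,0,0,0,0,255]}}

```text
clock: 31.08
position: [546.3, -85.2, 203.9]
tool_rot: [[0.999, 0.053, -0.001], [0.053, -0.999, 0.002], [-0.001, -0.002, -1.0]]
wrist_force: [-0.3, -1.1, -2.9]
opening: 0.475
gripper_force: 40.0
```

>>> {"method": "send_rows", "body": {"series": [0,0,0,0,0,0,85,0,0,0,0,0,0,85,0,0,0,0,0,0,85,0,0,-0.03,0,0,0,85,0,0,0,0,0,0,255,0,0,0,0,0,0,255,0,0,0,0,0,0,255,0,0,0,0,0,0,255]}}

```text
clock: 32.08
position: [546.0, -85.2, 233.4]
tool_rot: [[0.999, 0.053, -0.003], [0.053, -0.999, 0.002], [-0.003, -0.002, -1.0]]
wrist_force: [-0.2, 0.1, 0.8]
opening: 0.283
gripper_force: 0.0
```

>>> {"method": "send_rows", "body": {"series": [0,0,0.008,0,0,0,255,0,0,0.008,0,0,0,255,0,0,0.003,0,0,0,255,0,0,0.002,0,0,0,255,0,0,0,0,0,0,255]}}

```text
clock: 32.7
position: [545.9, -85.2, 214.3]
tool_rot: [[0.999, 0.053, -0.003], [0.053, -0.999, 0.001], [-0.003, -0.001, -1.0]]
wrist_force: [-6.0, 0.1, 14.4]
opening: 0.001
gripper_force: 7.5
```

Home (36.3). Now the gauge and shears side.

```bash
python3 - <<'E'
from h import *
rows([((546,-85,140),"-87"),((475,355,260),"-75",62)],60)
E
```

```text
-0.0001,-0.0002,-0.0424,-0,0.1,0,60,
0,-0.0001,-0.0423,-0.1,0.1,0,60,
-0.0059,-0.0554,-0.015,0,-0,-1.5,60,
-0.0045,-0.0555,-0.015,0,-0,-1.5,60,
-0.003,-0.0556,-0.015,0,-0,-1.5,60,
-0.0016,-0.0557,-0.015,0,-0,-1.5,60,
-0.0001,-0.0557,-0.015,0,-0,-1.5,60,
0.0013,-0.0557,-0.0151,0,-0,-1.5,60,
0.0028,-0.0556,-0.015,0,-0,-1.5,60,
0.0042,-0.0556,-0.0151,0,-0,-1.5,60,
rows 10
```

>>> {"method": "send_rows", "body": {"series": [0,0,-0.0424,0,0,0,60,0,0,-0.0423,0,0.1,0,60,-0.0059,-0.0554,-0.015,0,0,-1.5,60,-0.0045,-0.0555,-0.015,0,0,-1.5,60,-0.003,-0.0556,-0.015,0,0,-1.5,60,-0.0016,-0.0557,-0.015,0,0,-1.5,60,0,-0.0557,-0.015,0,0,-1.5,60,0.0013,-0.0557,-0.015,0,0,-1.5,60]}}

```text
clock: 33.7
position: [492.8, 246.1, 388.9]
tool_rot: [[0.978, 0.209, 0.001], [0.209, -0.978, 0.002], [0.001, -0.002, -1.0]]
wrist_force: [0.8, 0.1, 0.5]
opening: 0.76
gripper_force: 0.0
```

>>> {"method": "send_rows", "body": {"series": [0.0028,-0.0556,-0.015,0,0,-1.5,60,0.0042,-0.0556,-0.015,0,0,-1.5,60,0,0,0,0,0,0,60,0,0,0,0,0,0,60,0,0,0,0,0,0,60]}}

```text
clock: 34.33
position: [476.3, 352.6, 417.8]
tool_rot: [[0.966, 0.257, -0.0], [0.257, -0.966, 0.0], [-0.0, -0.0, -1.0]]
wrist_force: [0.4, -0.3, -0.1]
opening: 0.765
gripper_force: 0.0
```

```bash
python3 - <<'E'
from tool import *
s=arm.sense(); print(s["position"],s["tool_rot"].round(3).tolist(),s["joint_positions"].round(1))
K=find("gauge",tag="w9",z=15); find("shears",tag="w9",z=11)
sil("gauge",K,"w9",[548,302,17],20)
E
```

```text
[476.28946467 352.55759313 417.79895352] [[0.966, 0.257, -0.0], [0.257, -0.966, 0.0], [-0.0, -0.0, -1.0]] [ -21.6   21.7  -22.5   96.7    9.1   63.4 -121.8]
gauge_mid [(0.73, array([400., 134.]), array([553.4, 302.7,  15. ]))]
gauge_tip [(0.65, array([401.,  44.]), array([621.2, 324.1,  15. ])), (0.62, array([400., 136.]), array([552.1, 302.4,  15. ]))]
heading 17.5 len 71.1
shears_mid [(0.66, array([284., 188.]), array([481.5, 389.7,  11. ])), (0.56, array([265.,  99.]), array([551.5, 423. ,  11. ]))]
shears_tip [(0.66, array([286., 190.]), array([480.1, 387.3,  11. ]))]
heading -121.1 len 2.8
gauge fit [553.1 301.6  18.1] 0.075
```

View pics/w9.png

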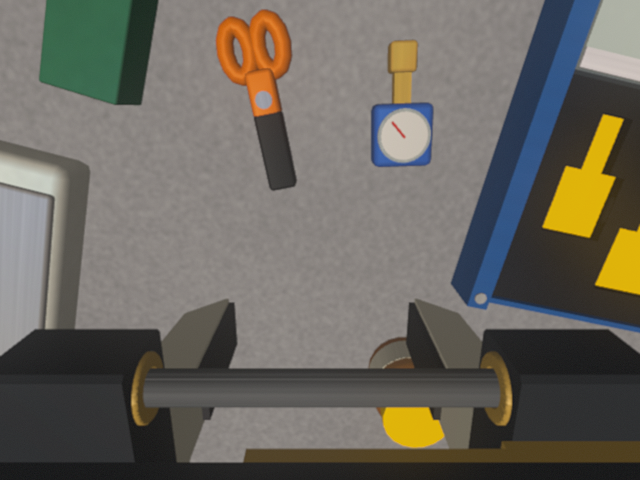

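The gauge housing is centred at (402,134) with its stem end at (403,41). The shears' loops are at (255,45), with the sheath end at (284,187). The silhouette and network agree on the gauge.

```bash
python3 - <<'E'
from h import *
rows([((553.2,302,110),"-72"),((553.2,302,33.3),"-72",40)],60)
E
```

```text
0.0204,0.0234,0.0498,-0,-0,-1,60,
0.02,0.0238,0.0498,-0,-0,-1,60,
0.0196,0.0241,0.0499,-0.1,-0,-1,60,
-0,-0,0.0383,0,-0,-0,60,
-0.0001,-0,0.0384,0,-0,-0,60,
rows 5
```

>>> {"method": "send_rows", "body": {"series": [0.0204,0.0234,0.0498,0,0,-1,60,0.02,0.0238,0.0498,0,0,-1,60,0.0196,0.0241,0.0499,0,0,-1,60,0,0,0.018,0,0,0,60,0,0,0.018,0,0,0,60,0,0,0,0,0,0,60,0,0,0,0,0,0,60]}}

```text
clock: 35.5
position: [552.9, 304.2, 234.6]
tool_rot: [[0.95, 0.311, 0.002], [0.311, -0.95, 0.003], [0.003, -0.003, -1.0]]
wrist_force: [-0.4, 0.2, -0.2]
opening: 0.764
gripper_force: 0.0
```

```bash
python3 - <<'E'
from h import *
s=arm.sense(); print((s["position"]+159*s["tool_rot"][:,2]).round(1),s["wrist_force"],s["opening"])
rows([((553.2,302,33.3),"-72",14)],60)
E
```

```text
[553.2 304.8  75.6] [-0.44268727  0.23611866 -0.2473499 ] 0.7639037150227638
-0.0001,0.0006,0.0106,-0,-0,0,60,
-0.0001,0.0006,0.0106,-0,-0.1,0,60,
-0.0001,0.0006,0.0106,-0.1,-0,0.1,60,
-0.0002,0.0005,0.0105,-0,-0.1,0,60,
rows 4
```

>>> {"method": "send_rows", "body": {"series": [-0.0005,0.002,0.015,0,0,0,60,0,0,0.014,0,0,0,60,0,0,0.0132,0,0,0,60,0,0,0,0,0,0,60,0,0,0,0,0,0,60]}}

```text
clock: 36.12
position: [553.2, 301.0, 190.7]
tool_rot: [[0.951, 0.31, 0.0], [0.31, -0.951, 0.002], [0.001, -0.002, -1.0]]
wrist_force: [0.0, -0.2, 0.0]
opening: 0.766
gripper_force: 0.0
```

>>> {"method": "send_rows", "body": {"series": [0,0,0,0,0,0,255,0,0,0,0,0,0,255,0,0,0,0,0,0,255,0,0,0,0,0,0,255,0,0,-0.03,0,0,0,255,0,0,-0.045,0,0,0,255,0,0,-0.045,0,0,0,255,0,0,0,0,0,0,255], "force": 40}}

```text
clock: 37.12
position: [554.4, 301.4, 314.7]
tool_rot: [[0.951, 0.309, 0.007], [0.309, -0.951, 0.005], [0.008, -0.003, -1.0]]
wrist_force: [0.8, -0.3, -2.8]
opening: 0.54
gripper_force: 40.0
```

```bash
python3 - <<'E'
from h import *
s=arm.sense(); print((s["position"]+159*s["tool_rot"][:,2]).round(1),s["wrist_force"],s["opening"])
rows([((537.2,130.7,150),"-87")],255)
E
```

```text
[555.5 302.2 155.7] [ 0.84529643 -0.31368282 -2.78924523] 0.5404987908026154
-0.0231,0.0523,0.0016,-0.1,-0.1,5,255,
-0.0184,0.0541,0.0017,-0.1,-0.2,5,255,
-0.0136,0.0556,0.0018,-0,-0.1,5,255,
rows 3
```

>>> {"method": "send_rows", "body": {"series": [-0.0231,0.0523,0.0016,0,-0.1,5,255,-0.0184,0.0541,0.0017,0,-0.1,5,255,-0.0136,0.0556,0.0018,0,-0.1,5,255,0,0,0,0,0,0,255,0,0,0,0,0,0,255,0,0,0,0,0,0,255]}}

```text
clock: 37.88
position: [535.6, 131.6, 305.0]
tool_rot: [[0.998, 0.056, -0.006], [0.056, -0.998, 0.002], [-0.005, -0.002, -1.0]]
wrist_force: [0.1, 0.6, -3.3]
opening: 0.536
gripper_force: 40.0
```

```bash
python3 - <<'E'
from tool import *
held("gauge","w10",32,90,15)
s=arm.sense(); R=s["tool_rot"]; g=s["position"]+159*R[:,2]; print(g.round(1)); K=cal("wrist"); u=np.array([.9987,.05,0])
im=cv2.imread("pics/w10.png").astype(int)
for c in (310,320,330): print(c,im[105:160:3,c].round().astype(int).tolist())
for L in (72,74,76,78): print(L,[proj("",g-[0,0,32]+[0,0,z]+L*u,K).round(1) for z in (4,15,26)])
rows([((537.2,130.7,70),"-87",30)],255)
E
```

```text
[[379.0, 379.0], [385.0, 265.0], [349.0, 265.0], [351.0, 137.0], [289.0, 137.0], [292.0, 265.0], [256.0, 265.0], [262.0, 379.0]]
tip along 73.0 across -1.5 0.57 [324.3, 139.1]
[534.8 131.7 146.2]
310 [[58, 66, 71], [57, 64, 71], [55, 59, 64], [51, 224, 245], [47, 232, 244], [44, 231, 244], [44, 231, 244], [47, 232, 244], [41, 231, 244], [45, 233, 249], [45, 85, 110], [61, 136, 177], [70, 159, 204], [83, 180, 220], [86, 185, 223], [84, 185, 222], [86, 186, 224], [86, 186, 223], [86, 187, 224]]
320 [[58, 67, 72], [57, 65, 72], [56, 62, 68], [48, 217, 243], [41, 231, 244], [41, 230, 244], [42, 231, 244], [40, 231, 244], [40, 230, 244], [40, 232, 248], [46, 87, 111], [59, 133, 173], [68, 157, 201], [79, 177, 219], [84, 186, 224], [85, 186, 224], [83, 185, 223], [84, 187, 224], [84, 188, 224]]
330 [[58, 67, 73], [57, 66, 72], [56, 63, 68], [48, 216, 244], [44, 231, 244], [41, 230, 244], [42, 231, 244], [37, 230, 244], [43, 231, 244], [39, 232, 248], [43, 85, 110], [60, 131, 171], [69, 157, 200], [76, 176, 217], [81, 184, 223], [81, 183, 222], [79, 184, 222], [81, 184, 223], [81, 185, 223]]
72 [array([321.4, 140.3]), array([321.4, 142.7]), array([321.3, 145.6])]
74 [array([321.5, 134.8]), array([321.4, 136.9]), array([321.3, 139.3])]
76 [array([321.5, 129.3]), array([321.4, 131. ]), array([321.4, 133. ])]
78 [array([321.5, 123.8]), array([321.5, 125.1]), array([321.4, 126.6])]
0.0006,0.0003,0.0254,-0,0.1,0.1,255,
0.0006,0.0004,0.0254,-0,0.1,0,255,
0.0005,0.0003,0.0253,-0.1,0.1,0.1,255,
rows 3
```

Gauge sits where expected in the grip (tip at 74.5). Lower it.

>>> {"method": "send_rows", "body": {"series": [0.0006,0.0003,0.0254,0,0.1,0,255,0.0006,0.0004,0.0254,0,0.1,0,255,0.0003,0.0003,0.0253,0,0.1,0,255,0,0,0.008,0,0,0,255,0,0,0,0,0,0,255,0,0,0,0,0,0,255,0,0,0,0,0,0,255]}}

```text
clock: 38.85
position: [537.7, 129.3, 222.4]
tool_rot: [[0.999, 0.053, 0.002], [0.053, -0.999, 0.001], [0.002, -0.001, -1.0]]
wrist_force: [0.0, -0.5, -3.4]
opening: 0.539
gripper_force: 40.0
```

```bash
python3 - <<'E'
from h import *
s=arm.sense(); print((s["position"]+159*s["tool_rot"][:,2]).round(1),s["wrist_force"],s["opening"])
rows([((536.9,130.7,50),"-87",5),((536.9,130.7,43.8),"-87",3)],255)
E
```

```text
[538.1 129.5  63.4] [ 0.04288296 -0.53826978 -3.44693146] 0.5393758185812577
-0.0003,-0.0005,0.0045,-0,-0,0,255,
-0.0002,-0.0005,0.0044,-0,-0.1,0,255,
-0.0003,-0.0005,0.0045,-0.1,-0,0,255,
0,0,0.0021,0,-0,0,255,
0,0,0.002,0,-0,0,255,
0,0,0.0021,0,-0,0,255,
rows 6
```

>>> {"method": "send_rows", "body": {"series": [-0.001,-0.0013,0.0025,0,-0.1,0,255,0,0,0.002,0,0,0,255,0,0,0.0045,0,0,0,255,0,0,0.0045,0,0,0,255,0,0,0.003,0,0,0,255,0,0,0.003,0,0,0,255,0,0,0,0,0,0,255]}}

```text
clock: 39.72
position: [536.1, 130.5, 203.2]
tool_rot: [[0.999, 0.053, -0.001], [0.053, -0.999, 0.001], [-0.001, -0.001, -1.0]]
wrist_force: [-5.0, -1.9, 12.0]
opening: 0.542
gripper_force: 40.0
```

>>> {"method": "send_rows", "body": {"series": [0,0,-0.001,0,0,0,75,0,0,0,0,0,0,75,0,0,0,0,0,0,75,0,0,-0.035,0,0,0,75,0,0,0,0,0,0,255,0,0,0,0,0,0,255,0,0,0,0,0,0,255,0,0,0,0,0,0,255]}}

```text
clock: 40.72
position: [535.8, 130.2, 237.1]
tool_rot: [[0.999, 0.053, -0.003], [0.053, -0.999, 0.001], [-0.003, -0.001, -1.0]]
wrist_force: [0.1, -0.6, -0.3]
opening: 0.322
gripper_force: 0.0
```

>>> {"method": "send_rows", "body": {"series": [0,0,0.008,0,0,0,255,0,0,0.006,0,0,0,255,0,0,0.003,0,0,0,255,0,0,0.002,0,0,0,255,0,0,0,0,0,0,255]}}

```text
clock: 41.35
position: [536.0, 130.6, 220.3]
tool_rot: [[0.999, 0.053, -0.002], [0.053, -0.999, 0.0], [-0.002, -0.001, -1.0]]
wrist_force: [-6.0, -2.4, 15.1]
opening: 0.005
gripper_force: 7.7
```

Gauge home (42.3). Shears next.

```bash
python3 - <<'E'
from h import *
rows([((536,130,140),"-87",45),((470,370,270),"-65",60)],110)
E
```

```text
-0.0001,0.0003,-0.0394,-0,0,0,110,
-0,0.0002,-0.0393,-0,0.1,0,110,
-0.0106,-0.0486,-0.026,-0,-0,-4.4,110,
-0.0069,-0.0493,-0.026,-0,-0,-4.4,110,
-0.0031,-0.0497,-0.026,-0,-0,-4.4,110,
0.0008,-0.0498,-0.026,-0,-0,-4.4,110,
0.0046,-0.0496,-0.0259,-0,-0,-4.4,110,
rows 7
```

>>> {"method": "send_rows", "body": {"series": [0,0,-0.0394,0,0,0,110,0,0,-0.0393,0,0.1,0,110,-0.0106,-0.0486,-0.026,0,0,-4.4,110,-0.0069,-0.0493,-0.026,0,0,-4.4,110,-0.0031,-0.0497,-0.026,0,0,-4.4,110,0.0008,-0.0498,-0.026,0,0,-4.4,110,0.0046,-0.0496,-0.0259,0,0,-4.4,110,0,0,0,0,0,0,110]}}

```text
clock: 42.35
position: [467.7, 375.7, 430.4]
tool_rot: [[0.902, 0.431, 0.003], [0.431, -0.902, 0.007], [0.006, -0.005, -1.0]]
wrist_force: [0.0, -0.2, -0.5]
opening: 0.564
gripper_force: 0.0
```

>>> {"method": "send_rows", "body": {"series": [0,0,0,0,0,0,110,0,0,0,0,0,0,110]}}

```text
clock: 42.6
position: [471.0, 368.4, 426.6]
tool_rot: [[0.907, 0.421, -0.001], [0.421, -0.907, -0.001], [-0.001, 0.001, -1.0]]
wrist_force: [-0.3, 0.8, -0.6]
opening: 0.571
gripper_force: 0.0
```

```bash
python3 - <<'E'
from tool import *
s=arm.sense(); print((s["position"]+159*s["tool_rot"][:,2]).round(1))
K=find("shears",tag="w11",z=11); sil("shears",K,"w11",[549,420,-153.5],16,10); sil("shears",K,"w11",[547,417,-155],16,10)
im=cv2.imread("pics/w11_f.png"); im=cv2.imread("pics/w11.png"); 
E
```

```text
[470.9 368.2 267.6]
shears_mid [(0.61, array([303.,  92.]), array([551.2, 422.7,  11. ]))]
shears_tip [(0.63, array([306., 179.]), array([483.7, 389.3,  11. ]))]
heading -153.7 len 75.3
shears fit [ 548.8  421.9 -154.6] 0.109
shears fit [ 548.9  421.9 -154.8] 0.108
```

View pics/w11_f.png

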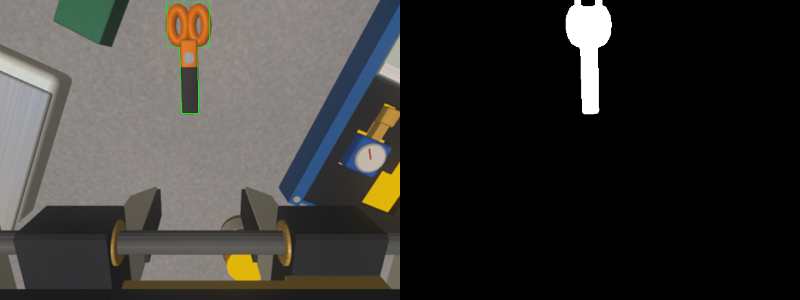

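The outline fits the shears: loops at the top (190,25), sheath tip at (190,113). Grasping at (549.5,421.8), heading -154.4.

```bash
python3 - <<'E'
from h import *
rows([((549.5,421.8,110),"-64.4"),((549.5,421.8,32.8),"-64.4",30)],110)
E
```

```text
0.0234,-0.0037,0.0395,-0,0,-0.2,110,
0.0234,-0.0036,0.0395,-0,0,-0.2,110,
0.0234,-0.0036,0.0395,-0,0,-0.1,110,
0.0235,-0.0035,0.0396,-0,0,-0.2,110,
-0,-0,0.0257,-0,0,0,110,
-0,-0,0.0257,-0,0,0,110,
-0,-0,0.0258,-0,0,0,110,
rows 7
```

>>> {"method": "send_rows", "body": {"series": [0.0234,-0.0037,0.0395,0,0,-0.2,110,0.0234,-0.0036,0.0395,0,0,-0.2,110,0.0234,-0.0036,0.0395,0,0,-0.1,110,0.0235,-0.0035,0.0396,0,0,-0.2,110,0,0,0.0257,0,0,0,110,0,0,0.0257,0,0,0,110,0,0,0,0,0,0,110,0,0,0,0,0,0,110]}}

```text
clock: 43.75
position: [549.4, 423.4, 219.1]
tool_rot: [[0.901, 0.434, 0.001], [0.434, -0.901, 0.002], [0.002, -0.001, -1.0]]
wrist_force: [-0.6, 0.1, 0.2]
opening: 0.569
gripper_force: 0.0
```

```bash
python3 - <<'E'
from h import *
s=arm.sense(); print((s["position"]+159*s["tool_rot"][:,2]).round(1),s["wrist_force"],s["opening"])
rows([((549.5,421.8,32.8),"-64.4",14)],110)
E
```

```text
[549.6 423.7  60.1] [-0.58501235  0.08587461  0.24939307] 0.5693976485217008
-0.0003,0.0008,0.0137,-0,-0.1,0.1,110,
-0.0003,0.0007,0.0136,-0.1,-0,0,110,
rows 2
```

>>> {"method": "send_rows", "body": {"series": [-0.0006,0.0015,0.0137,0,0,0,110,0,0,0.0136,0,0,0,110,0,0,0,0,0,0,110,0,0,0,0,0,0,110]}}

```text
clock: 44.25
position: [549.0, 421.9, 190.9]
tool_rot: [[0.901, 0.434, 0.0], [0.434, -0.901, 0.001], [0.001, -0.001, -1.0]]
wrist_force: [0.2, -0.3, 0.5]
opening: 0.569
gripper_force: 0.0
```

>>> {"method": "send_rows", "body": {"series": [0,0,0,0,0,0,255,0,0,0,0,0,0,255,0,0,0,0,0,0,255,0,0,0,0,0,0,255,0,0,-0.03,0,0,0,255,0,0,-0.045,0,0,0,255,0,0,-0.045,0,0,0,255,0,0,0,0,0,0,255], "force": 40}}

```text
clock: 45.25
position: [550.1, 423.1, 315.8]
tool_rot: [[0.901, 0.434, 0.007], [0.434, -0.901, 0.006], [0.009, -0.003, -1.0]]
wrist_force: [-0.2, 0.3, -2.7]
opening: 0.256
gripper_force: 40.0
```

```bash
python3 - <<'E'
from h import *
s=arm.sense(); print((s["position"]+159*s["tool_rot"][:,2]).round(1),s["wrist_force"],s["opening"],s["joint_positions"].round())
rows([((541,58.8,150),"93")],255)
E
```

```text
[551.2 424.1 156.8] [-0.18793801  0.30335376 -2.6736002 ] 0.25571785590196594 [ -24.   38.  -23.   86.   16.   59. -116.]
-0.0104,0.0203,0.0003,0,-0,-9.8,255,
-0.0137,0.0182,0.0003,0,-0,-9.8,255,
-0.0166,0.0156,0.0003,0,-0,-9.8,255,
-0.019,0.0125,0.0003,0,-0,-9.8,255,
-0.0209,0.0091,0.0003,0.1,-0,-9.8,255,
-0.0221,0.0055,0.0003,0.1,-0,-9.8,255,
-0.0227,0.0016,0.0002,0,-0,-9.8,255,
-0.0227,-0.0023,0.0003,0.1,-0,-9.9,255,
-0.0219,-0.0061,0.0003,0.1,-0,-9.8,255,
-0.0206,-0.0098,0.0003,0,-0,-9.9,255,
-0.0186,-0.0132,0.0003,0.1,-0,-9.8,255,
-0.016,-0.0161,0.0003,0.1,-0,-9.9,255,
-0.013,-0.0187,0.0003,0,-0,-9.8,255,
-0.0097,-0.0206,0.0003,0.1,-0.1,-9.9,255,
-0.006,-0.022,0.0003,0,-0,-9.8,255,
-0.0021,-0.0227,0.0004,0.1,-0.1,-9.9,255,
rows 16
```

>>> {"method": "send_rows", "body": {"series": [-0.0104,0.0203,0,0,0,-9.8,255,-0.0137,0.0182,0,0,0,-9.8,255,-0.0166,0.0156,0,0,0,-9.8,255,-0.019,0.0125,0,0,0,-9.8,255,-0.0209,0.0091,0,0,0,-9.8,255,-0.0221,0.0055,0,0,0,-9.8,255,-0.0227,0.0016,0,0,0,-9.8,255,-0.0227,-0.0023,0,0,0,-9.9,255]}}

```text
clock: 46.25
position: [543.8, 238.3, 309.3]
tool_rot: [[-0.251, 0.968, -0.002], [0.968, 0.251, 0.0], [0.001, -0.002, -1.0]]
wrist_force: [0.0, -0.4, -1.6]
opening: 0.256
gripper_force: 40.0
```

>>> {"method": "send_rows", "body": {"series": [-0.0219,-0.0061,0,0,0,-9.8,255,-0.0206,-0.0098,0,0,0,-9.9,255,-0.0186,-0.0132,0,0,0,-9.8,255,-0.016,-0.0161,0,0,0,-9.9,255,-0.013,-0.0187,0,0,0,-9.8,255,-0.0097,-0.0206,0,0,0,-9.9,255,-0.006,-0.022,0,0,0,-9.8,255,-0.0021,-0.0227,0,0,0,-9.9,255]}}

```text
clock: 47.25
position: [539.1, 56.4, 309.4]
tool_rot: [[-0.998, -0.059, -0.001], [-0.059, 0.998, 0.001], [0.001, 0.001, -1.0]]
wrist_force: [1.0, 0.3, -1.4]
opening: 0.256
gripper_force: 40.0
```

>>> {"method": "send_rows", "body": {"series": [0,0,0,0,0,0,255,0,0,0,0,0,0,255,0,0,0,0,0,0,255]}}

```text
clock: 47.62
position: [539.6, 58.6, 310.5]
tool_rot: [[-0.999, -0.053, 0.0], [-0.053, 0.999, 0.002], [-0.0, 0.002, -1.0]]
wrist_force: [0.2, 0.2, -1.3]
opening: 0.252
gripper_force: 40.0
```

```bash
python3 - <<'E'
from tool import *
held("shears","w12",31.9,-90,20,(300,200))
s=arm.sense(); R=s["tool_rot"]; g=s["position"]+159*R[:,2]; print(g.round(1),s["opening"],s["joint_positions"].round(),R.round(3).tolist())
rows([((541,58.8,70),"93",30)],255)
E
```

```text
[[241.0, 151.0], [249.0, 295.0], [291.0, 295.0], [295.0, 479.0], [349.0, 479.0], [354.0, 295.0], [395.0, 295.0], [404.0, 151.0]]
tip along 72.1 across 1.4 0.82 [325.1, 461.5]
[539.8  58.7 151.7] 0.2568079966397355 [ 37.  37. -61. 108.  38.  58.  52.] [[-0.999, -0.054, 0.001], [-0.054, 0.999, 0.001], [-0.001, 0.001, -1.0]]
-0.0004,0.0001,0.0272,0,0,0,255,
-0.0004,0,0.0272,0,0,0,255,
-0.0005,0.0001,0.0273,0.1,0,0.1,255,
rows 3
```

View pics/w12_h.png

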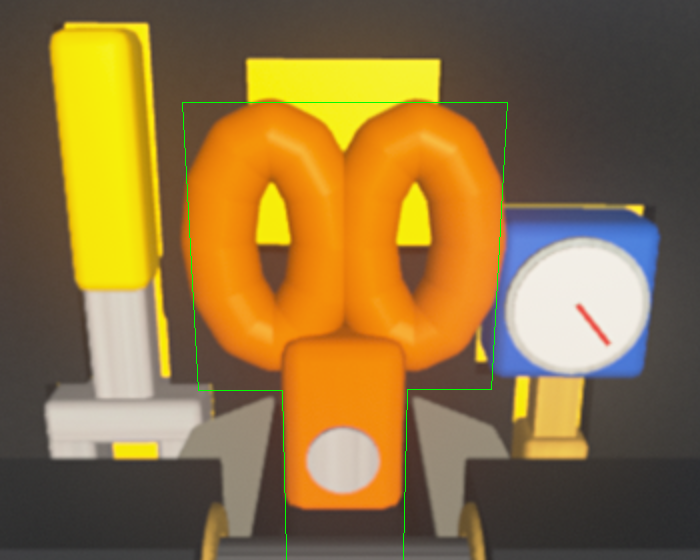

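The shears match the outline closely: the loop end is at crop row 99 against 103 predicted, so they sit about 1 mm back. The spanner and gauge are in their pockets. Descend with a +0.7 mm correction.

>>> {"method": "send_rows", "body": {"series": [-0.0006,0.0001,0.0272,0,0,0,255,-0.0006,0,0.0272,0,0,0,255,-0.0006,0,0.0273,0,0,0,255,0,0,0.007,0,0,0,255,0,0,0,0,0,0,255,0,0,0,0,0,0,255,0,0,0,0,0,0,255]}}

```text
clock: 48.6
position: [542.1, 57.8, 222.9]
tool_rot: [[-0.999, -0.053, 0.002], [-0.053, 0.999, 0.001], [-0.002, 0.001, -1.0]]
wrist_force: [-0.6, -0.7, -1.4]
opening: 0.258
gripper_force: 40.0
```

```bash
python3 - <<'E'
from h import *
s=arm.sense(); print((s["position"]+159*s["tool_rot"][:,2]).round(1),s["wrist_force"],s["opening"])
rows([((541.4,58.8,50),"93",5),((541.4,58.8,43.8),"93",3)],255)
E
```

```text
[542.4  58.   63.9] [-0.55171996 -0.71570728 -1.3625978 ] 0.2582808310740899
0.0002,0.0003,0.0046,0,0,0,255,
0.0002,0.0004,0.0046,0,0.1,0,255,
0.0002,0.0003,0.0047,0.1,0,0,255,
0,0,0.0021,-0,0,0,255,
0,0,0.002,-0,0,0,255,
0.0001,0,0.0021,-0,0,0,255,
rows 6
```

>>> {"method": "send_rows", "body": {"series": [0.0008,0.0008,0.0025,0,0,0,255,0,0,0.0025,0,0,0,255,0,0,0.0045,0,0,0,255,0,0,0.0045,0,0,0,255,0,0,0.003,0,0,0,255,0,0,0.003,0,0,0,255,0,0,0,0,0,0,255]}}

```text
clock: 49.48
position: [540.8, 58.8, 203.1]
tool_rot: [[-0.999, -0.053, 0.001], [-0.053, 0.999, -0.0], [-0.001, -0.0, -1.0]]
wrist_force: [-4.3, -1.0, 12.4]
opening: 0.256
gripper_force: 40.0
```

Near home. Release and press (expected top at 34, so TCP about 212).

>>> {"method": "send_rows", "body": {"series": [0,0,-0.001,0,0,0,130,0,0,0,0,0,0,130,0,0,0,0,0,0,130,0,0,-0.03,0,0,0,130,0,0,0,0,0,0,255,0,0,0,0,0,0,255,0,0,0,0,0,0,255,0,0,0,0,0,0,255]}}

```text
clock: 50.48
position: [540.5, 58.4, 232.3]
tool_rot: [[-0.999, -0.053, -0.001], [-0.053, 0.999, 0.001], [0.001, 0.001, -1.0]]
wrist_force: [0.5, 0.1, 0.3]
opening: 0.11
gripper_force: 0.0
```

>>> {"method": "send_rows", "body": {"series": [0,0,0.008,0,0,0,255,0,0,0.008,0,0,0,255,0,0,0.003,0,0,0,255,0,0,0.002,0,0,0,255,0,0,0.001,0,0,0,255,0,0,0,0,0,0,255]}}

```text
clock: 51.22
position: [540.5, 58.8, 212.3]
tool_rot: [[-0.999, -0.053, -0.0], [-0.053, 0.999, -0.001], [0.0, -0.001, -1.0]]
wrist_force: [-6.7, -1.4, 16.9]
opening: 0.004
gripper_force: 8.0
```

All four are home. Now return to the latch at yaw -87.

```bash
python3 - <<'E'
from h import *
rows([((540,58,120),"93",60),((630,-100,190),"-87")],150)
E
```

```text
0.0003,-0.0004,-0.0334,-0,-0,0,150,
0.0002,-0.0004,-0.0333,-0,-0,0.1,150,
-0.0045,-0.009,-0.0039,-0,0,10,150,
-0.006,-0.0081,-0.0039,-0,0,10,150,
-0.0074,-0.0069,-0.0039,-0,0,10,150,
-0.0084,-0.0056,-0.0039,0,0,10,150,
-0.0093,-0.004,-0.0039,0,0,10,150,
-0.0098,-0.0023,-0.0039,0,0,10,150,
-0.0101,-0.0006,-0.0039,0,0,10,150,
-0.01,0.0012,-0.0039,0,0,10,150,
-0.0097,0.0029,-0.0039,0,0,10,150,
-0.009,0.0045,-0.0039,0,0,10,150,
-0.0081,0.0061,-0.0039,0,0,10,150,
-0.0069,0.0074,-0.0039,0,0,10,150,
-0.0056,0.0085,-0.0039,0,0,10,150,
-0.004,0.0093,-0.0038,0,0,10,150,
-0.0023,0.0098,-0.0039,0,0,10,150,
-0.0006,0.0101,-0.0038,0,0,10,150,
0.0012,0.01,-0.0039,0,0,10,150,
0.0029,0.0097,-0.0038,0,0,10,150,
rows 20
```

>>> {"method": "send_rows", "body": {"series": [0,0,-0.0334,0,0,0,150,0,0,-0.0333,0,0,0,150,-0.0045,-0.009,-0.0039,0,0,10,150,-0.006,-0.0081,-0.0039,0,0,10,150,-0.0074,-0.0069,-0.0039,0,0,10,150,-0.0084,-0.0056,-0.0039,0,0,10,150,-0.0093,-0.004,-0.0039,0,0,10,150,-0.0098,-0.0023,-0.0039,0,0,10,150]}}

```text
clock: 52.22
position: [570.9, 5.6, 301.1]
tool_rot: [[-0.541, 0.841, 0.001], [0.841, 0.541, 0.001], [0.001, 0.001, -1.0]]
wrist_force: [-0.2, 0.5, -0.6]
opening: 0.41
gripper_force: 0.0
```

>>> {"method": "send_rows", "body": {"series": [-0.0101,-0.0006,-0.0039,0,0,10,150,-0.01,0.0012,-0.0039,0,0,10,150,-0.0097,0.0029,-0.0039,0,0,10,150,-0.009,0.0045,-0.0039,0,0,10,150,-0.0081,0.0061,-0.0039,0,0,10,150,-0.0069,0.0074,-0.0039,0,0,10,150,-0.0056,0.0085,-0.0039,0,0,10,150,-0.004,0.0093,-0.0038,0,0,10,150]}}

```text
clock: 53.22
position: [611.0, -64.5, 332.1]
tool_rot: [[0.735, 0.679, 0.0], [0.679, -0.735, 0.001], [0.001, -0.001, -1.0]]
wrist_force: [0.2, 0.3, -0.3]
opening: 0.412
gripper_force: 0.0
```

>>> {"method": "send_rows", "body": {"series": [-0.0023,0.0098,-0.0039,0,0,10,150,-0.0006,0.0101,-0.0038,0,0,10,150,0.0012,0.01,-0.0039,0,0,10,150,0.0029,0.0097,-0.0038,0,0,10,150,0,0,0,0,0,0,150,0,0,0,0,0,0,150,0,0,0,0,0,0,150]}}

```text
clock: 54.1
position: [630.7, -98.9, 347.1]
tool_rot: [[0.998, 0.056, -0.0], [0.056, -0.998, 0.002], [-0.0, -0.002, -1.0]]
wrist_force: [-0.0, 0.2, -0.7]
opening: 0.418
gripper_force: 0.0
```

```bash
python3 - <<'E'
from h import *
s=arm.sense(); print((s["position"]+159*s["tool_rot"][:,2]).round(1),s["tool_rot"].round(3).tolist())
K=cal("wrist"); im=save("wrist","w13")
for n,z in [("latch_grip",78),("cover_pull",71)]:
      r=eyes.pinpoint(n,"wrist")[:3]; print(n,[(round(q["score"],2),np.round(q["centre"]),ray("wrist",q["centre"],z,K).round(1)) for q in r])
h=cv2.cvtColor(im,cv2.COLOR_RGB2HSV); m=cv2.inRange(h,(0,150,80),(8,255,255))|cv2.inRange(h,(172,150,80),(180,255,255))
n,l,st,c=cv2.connectedComponentsWithStats(m); print([(st[i].tolist(),c[i].round().tolist()) for i in range(1,n) if st[i,4]>150])
rows([((691,-107.7,130),"-87"),((691,-107.7,86),"-87",25)],150)
E
```

```text
[630.7 -98.6 188.1] [[0.998, 0.056, -0.0], [0.056, -0.998, 0.002], [-0.0, -0.002, -1.0]]
latch_grip [(0.92, array([344., 154.]), array([ 690. , -108.5,   78. ])), (0.59, array([298., 233.]), array([641.6, -83.9,  78. ]))]
cover_pull [(0.6, array([ 60., 170.]), array([670.7,  58.4,  71. ]))]
[([334, 116, 22, 80, 1346], [345.0, 150.0]), ([271, 350, 17, 19, 265], [279.0, 360.0]), ([311, 350, 14, 19, 261], [318.0, 359.0])]
0.0298,0.0058,0.0291,-0,-0,0.1,150,
0.0298,0.0058,0.0291,-0.1,-0,0,150,
-0,0,0.022,0,-0,0,150,
-0,0,0.022,0,-0,0,150,
rows 4
```

View pics/w13.png

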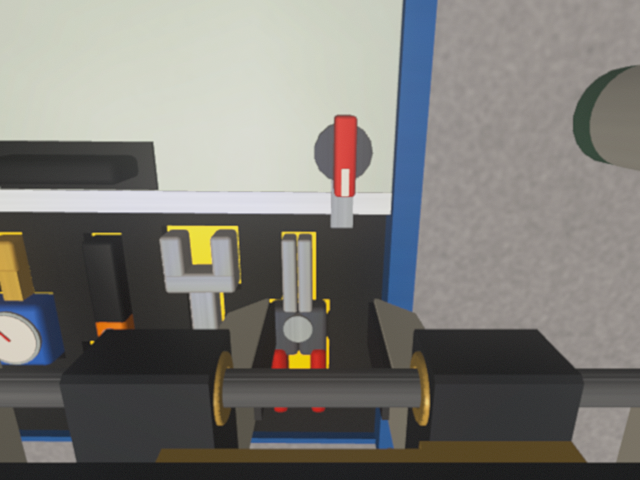

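The latch bar is at (345,152), released, with its tongue forward, and all four tools lie in their pockets. Grip the bar centred on its axis at (690,-108.4).

>>> {"method": "send_rows", "body": {"series": [0.0293,0.0064,0.0291,0,0,0.1,150,0.0293,0.0064,0.0291,0,0,0.1,150,0,0,0.015,0,0,0,150,0,0,0.015,0,0,0,150,0,0,0.005,0,0,0,150,0,0,0,0,0,0,150,0,0,0,0,0,0,150,0,0,0,0,0,0,150]}}

```text
clock: 55.25
position: [690.5, -109.3, 255.3]
tool_rot: [[0.999, 0.049, 0.002], [0.049, -0.999, 0.001], [0.002, -0.001, -1.0]]
wrist_force: [-0.2, 0.7, -0.0]
opening: 0.413
gripper_force: 0.0
```

```bash
python3 - <<'E'
from h import *
s=arm.sense(); print((s["position"]+159*s["tool_rot"][:,2]).round(1),s["wrist_force"],s["opening"])
rows([((690,-108.4,86),"-87",25)],150)
E
```

```text
[ 690.8 -109.2   96.3] [-0.15121012  0.70347945 -0.01550494] 0.4132250330966805
-0.0005,-0.0009,0.0103,-0,-0.1,-0.2,150,
rows 1
```

>>> {"method": "send_rows", "body": {"series": [-0.0005,-0.0009,0.0103,0,0,-0.2,150,0,0,0,0,0,0,150,0,0,0,0,0,0,255,0,0,0,0,0,0,255,0,0,0,0,0,0,255,0,0,0,0,0,0,255,0,0,0,0,0,0,255], "force": 25}}

```text
clock: 56.12
position: [689.8, -108.4, 244.1]
tool_rot: [[0.999, 0.053, 0.001], [0.053, -0.999, 0.001], [0.001, -0.001, -1.0]]
wrist_force: [0.6, -0.9, -0.3]
opening: 0.129
gripper_force: 25.0
```

>>> {"method": "send_rows", "body": {"series": [-0.033,0,0,0,0,0,255,-0.034,0,0,0,0,0,255,-0.034,0,0,0,0,0,255,-0.034,0,0,0,0,0,255,-0.034,0,0,0,0,0,255,-0.029,0,0,0,0,0,255,0,0,0,0,0,0,255,0,0,0,0,0,0,255]}}

```text
clock: 57.12
position: [492.1, -118.2, 244.0]
tool_rot: [[0.999, 0.053, -0.001], [0.053, -0.999, 0.002], [-0.001, -0.002, -1.0]]
wrist_force: [-2.2, 3.8, 6.2]
opening: 0.131
gripper_force: 25.0
```

>>> {"method": "send_rows", "body": {"series": [-0.002,0,0,0,0,0,255,-0.002,0,0,0,0,0,255,-0.001,0,0,0,0,0,255,0,0,0,0,0,0,255]}}

```text
clock: 57.62
position: [488.9, -118.3, 244.0]
tool_rot: [[0.999, 0.054, 0.005], [0.054, -0.999, 0.002], [0.005, -0.002, -1.0]]
wrist_force: [4.0, 3.4, -0.6]
opening: 0.129
gripper_force: 25.0
```

>>> {"method": "send_rows", "body": {"series": [-0.002,0,0,0,0,0,255,-0.002,0,0,0,0,0,255,0,0,0,0,0,0,255]}}

```text
clock: 58.0
position: [487.4, -118.4, 244.2]
tool_rot: [[0.998, 0.055, 0.012], [0.055, -0.999, 0.002], [0.012, -0.002, -1.0]]
wrist_force: [13.2, 3.9, -14.1]
opening: 0.127
gripper_force: 25.0
```

Cover at its front stop. Ease off and turn the latch back counter-clockwise.

>>> {"method": "send_rows", "body": {"series": [0.003,0,0,0,-0.5,0,255,0,0,0,0,0,-10,255,0,0,0,0,0,-10,255,0,0,0,0,0,-10,255,0,0,0,0,0,-10,255,0,0,0,0,0,-10,255]}}

```text
clock: 58.75
position: [489.5, -118.5, 244.1]
tool_rot: [[0.596, 0.803, 0.001], [0.803, -0.596, 0.002], [0.002, -0.001, -1.0]]
wrist_force: [9.6, 4.0, -9.0]
opening: 0.128
gripper_force: 25.0
```

>>> {"method": "send_rows", "body": {"series": [0,0,0,0,0,-10,255,0,0,0,0,0,-10,255,0,0,0,0,0,-10,255,0,0,0,0,0,-10,255,0,0,0,0,0,-2,255,0,0,0,0,0,0,255]}}

```text
clock: 59.5
position: [489.5, -118.7, 244.2]
tool_rot: [[-0.087, 0.996, 0.001], [0.996, 0.087, 0.004], [0.003, 0.001, -1.0]]
wrist_force: [9.4, 4.4, -7.8]
opening: 0.134
gripper_force: 25.3
```

```bash
python3 - <<'E'
from h import *
s=arm.sense(); R=s["tool_rot"]; print((s["position"]+159*R[:,2]).round(1),s["wrist_force"],s["ft_torque"],s["opening"],np.degrees(np.arctan2(R[1,1],R[0,1])))
E
```

```text
[ 489.7 -118.1   85.2] [ 9.4076899   4.36202772 -7.79271456] [ 0.81732862 -2.10873063 -0.49443084] 0.1337919234903562 5.004420957069344
```

>>> {"method": "send_rows", "body": {"series": [0,0,0,0,0,1,255,0,0,0,0,0,0,160,0,0,0,0,0,0,160,0,0,0,0,0,0,160,0,0,-0.04,0,0,0,160,0,0,-0.06,0,0,0,160,0,0,-0.06,0,0,0,160,0,-0.05,-0.05,0,0,0,160]}}

```text
clock: 60.5
position: [445.1, -122.5, 451.2]
tool_rot: [[-0.072, 0.997, -0.004], [0.997, 0.072, 0.001], [0.001, -0.004, -1.0]]
wrist_force: [-1.3, -1.5, 0.7]
opening: 0.373
gripper_force: 0.0
```

>>> {"method": "send_rows", "body": {"series": [-0.02,-0.055,-0.02,0,0,0,160,-0.02,-0.03,-0.02,0,0,0,160,0,0,0,0,0,0,160,0,0,0,0,0,0,160,0,0,0,0,0,0,160]}}

```text
clock: 61.12
position: [362.5, -167.5, 488.4]
tool_rot: [[-0.073, 0.997, -0.009], [0.997, 0.073, 0.002], [0.003, -0.009, -1.0]]
wrist_force: [-0.4, -0.1, -0.3]
opening: 0.375
gripper_force: 0.0
```

```bash
python3 - <<'E'
from h import *
s=arm.sense(); R=s["tool_rot"]; print((s["position"]+159*R[:,2]).round(1),s["wrist_force"])
for c in ("wrist","top"):
    K=cal(c); im=save(c,"fin_"+c)
    for n,z in [("latch_grip",78),("cover_pull",71)]:
      r=eyes.pinpoint(n,c)[:2]; print(c,n,[(round(q["score"],2),np.round(q["centre"]),ray("",q["centre"],z,K).round(1)) for q in r])
    for n in ("pliers","spanner","shears","gauge"):
      r=eyes.pinpoint(n+"_mid",c)[:1]; print(n,[(round(q["score"],2),ray("",q["centre"],24,K).round(1)) for q in r])
    h=cv2.cvtColor(im,cv2.COLOR_RGB2HSV); m=cv2.inRange(h,(0,170,90),(6,255,255))|cv2.inRange(h,(174,170,90),(180,255,255))
    n,l,st,cc=cv2.connectedComponentsWithStats(m)
    for i in range(1,n):
        p=ray("",cc[i],86,K)
        if np.hypot(*(p[:2]-[490,-118]))<60:
            q=cv2.minAreaRect(cv2.findNonZero((l==i).astype(np.uint8))); b=[ray("",x,90,K)[:2].round(0).tolist() for x in cv2.boxPoints(q)]; print("red",st[i].tolist(),p.round(),b)
E
```

```text
[ 361.1 -167.1  329.4] [-0.35726539 -0.07603233 -0.27018287]
wrist latch_grip [(0.73, array([470., 159.]), array([ 488.4, -117. ,   78. ])), (0.53, array([612., 322.]), array([ 658.6, -266.7,   78. ]))]
wrist cover_pull [(0.58, array([471., 159.]), array([ 491.4, -118. ,   71. ]))]
pliers []
spanner []
shears []
gauge []
red [466, 136, 18, 50, 461] [ 490. -114.   86.] [[484.0, -139.0], [482.0, -97.0], [493.0, -97.0], [495.0, -139.0]]
top latch_grip []
top cover_pull [(0.73, array([304., 268.]), array([465.6,  43.8,  71. ]))]
pliers []
spanner []
shears []
gauge []
red [354, 258, 7, 3, 18] [ 488. -110.   86.] [[490.0, -100.0], [490.0, -117.0], [484.0, -117.0], [485.0, -100.0]]
```

The bar runs along the case's y axis (locked), the latch is back at its starting point, and the arm is clear.

```bash
python3 -c "
from cell import order
print(order.job_done())"
```

```text
the job is handed in; nothing more can be done
None
```

The job is handed in: all four tools are pressed home in their pockets, the cover is shut against its stop, the latch is turned back to locked, and I didn't touch the cans, jar, boxes or tape.

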